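# Wash the rocker arms under the sprung bail

### The arm

A 7-joint arm with a two-finger parallel gripper is mounted at the origin on a cart in front of the work surface, level with it; the furniture and walls round the work are solid. World frame = base frame: x ahead of the robot, y to its left, z up, the work surface at z = 0. Lengths are in m, angles in rad, forces in N, time in s.
With the tool pointing down it reaches from about 0.35 to 0.9 m from the base axis. Payload 8.1 kg.
Tool frame: the origin (TCP) lies at the very end of the fingers, on their centre line; the grasp point (between the pads) lies 19 mm behind it (arm.tcp_to_grasp is the z of the grasp point in the tool frame, in m); z points along the fingers, y is the line along which they close (so a half turn about z gives the same grasp; the last joint's range is limited). The gripper opens to 92 mm and grips with 3 to 60 N. Pads are 19 mm wide; open, the fingers measure 130 mm over their backs; the gripper's body (75 mm by 190 mm) begins 47 mm behind the grasp point.
Start: joints at [-1.223, 0.434, 0.025, 1.573, -0.012, 1.134, -0.075], TCP at [0.272, 0.563, 0.193] pointing down, gripper open.
Joint ranges: [-2.62, 2.62], [-0.44, 2.09], [-1.27, 1.32], [0.08, 2.57], [-1.32, 4.46], [0.12, 2], [-2.74, 2.74]. Speed limits (rad/s): [2.22, 2.22, 3.01, 3.01, 3.14, 3.14, 3.14].

### API

Orientations are given as a rotation vector (axis times angle).
In Python, from cell import readout, vision, sign_off, arm gives the robot as it stands. The module is installed in compiled form; this text tells all that it offers.
- The arm moves only by the shell command python3 -m creep 'ROWS' [FORCE]. ROWS is JSON, a list of rows, each a list of 5 numbers: the shift along the tool's x, y, z in units of 4 cm (1.0 is 4 cm), then the turn about the tool's z in units of 4 degrees (1.0 is 4 degrees), then the opening, from 0 (shut) to 1 (fully open). A call has 1 to 12 rows; each row shifts and turns the commanded pose from where the row before left it, along the tool's axes as they then stand; what a row does not reach is not made up. A row lasts 1/8 s, in which the tool goes at most 62.5 mm and 10.7 degrees, less where a joint would pass 70% of its speed; a pose out of reach is approached as far as the arm can. A call with a number of a shift or a turn outside -1 to 1 is refused whole. A call with a gripper value outside its range is refused whole. The fingers move at their own pace and stop on an object; FORCE is the grip in N (left out, the last holds). Time passes only in rows, so rows that do not move let the fingers close. It gives the time, the measured TCP pose, the force, the opening and the grip force at its end, in the units of the state.
- readout.observe(): the state, without advancing time (a new reading comes with each control period).
- vision.get_image(name): name is "scene" or "side" or "wrist"; returns a dict with "pixels" (384x512x3 uint8, blue, green, red), "z_map" (384x512 float32, m along the optical axis (not along the pixel's ray), 0 where there is no reading), "camera_matrix" (3x3 intrinsics, pixels), "position" and "rotation" of the camera in the world. Camera axes: x right, y up, looking along -z (the intrinsics and any distortion apply to the point x, -y, -z); pixel columns grow to the right and rows downward; lengths in m; the calibration is good to about 2 mm. The wrist camera is an equidistant fisheye: a pixel r from the principal point sees the ray r / f radians off the axis. A picture is of the moment at which its call begins.
- sign_off(): hands the job in; it is judged then, once.
The state is a dict: "clock": time; "joints": joint angles; "dq": joint speeds; "joint_efforts": joint torques, N m; "position": TCP position; "ee_rot": TCP orientation; "force": force on the tool from outside, world axes, zero at the start; "ft_torque": the same for the moment, N m; "width": opening from 0.0 (shut) to 1.0 (fully open); "gripper_force": force on a finger pad.
Only numpy, scipy, OpenCV 4.12 (cv2) and the standard library are available. Lean on these libraries where they do the work, as an engineer would, in place of code of your own. Each camera call takes 0.05 s, during which the arm holds its last target. There are 200 camera calls.

### The job

Wash the rocker arms lying on the worktop (two or three): push the wash stand's sprung bail right back, set one rocker arm upright on the bed beneath each foot you use, and bring the bail down again so that a foot bears on every one of them. With all of them held like that, press the spray can's nozzle cap right down for about a second; never spray while the bail is up. Then swing the bail back, lay all the rocker arms in the steel tray, and leave the bail down and everything else on the bench where it was.

Things in the scene. Friction and masses are not known exactly. Their poses are not given: they have to be found in the camera images.
- stand: the fixed wash stand: grey base plate, on it a drip pan with a flat slatted bed (94 mm deep in x, 226 mm wide in y, top 22 mm above the worktop, rim 8 mm higher all round), a hinged steel bail over the bed, and a spray can clamped at the left. Origin: on the worktop under the middle of the bed; x = away from the robot (depth), y = to the left along the bed, z up.
- bay_1 (a point): point on top of the bed right under the bail's right-hand foot when the bail is down (70 mm right of bay_2)
- bay_2 (a point): the same for the middle foot (middle of the bed)
- bay_3 (a point): the same for the left-hand foot (70 mm left of bay_2; the can's axis is 120 mm further left and 35 mm further back)
- bail (a joint): angle of the bail: 0 = down on its stop, cross bar over the bed; 1.6 = right back on its other stop, cross bar straight up over the hinge, bed clear. A small over-centre spring strut at its right end snaps it down from below about 1.0 rad, and back from above that, and keeps it there; overcoming it takes 0.6 N m from down and 0.5 N m from back (6 to 13 N at the grip)
- bail_grip (a point): middle of the black revolving grip on the bail's handle: a roller 22 mm thick and 38 mm long along the stand's y, free to spin on its pin, on the outer (right) side of a 10 mm rod, 85 mm from the hinge axis. The handle leans 55 degrees from upright towards the robot with the bail down, 37 degrees away from it with the bail right back: push it away to raise the bail, towards the robot to lower it
- bail_hinge (a point): point on the bail's hinge axis level with the middle of the grip along that axis: 75 mm above the worktop, 161 mm right of and 85 mm behind the middle of the bed; the axis runs along the stand's y. The cross bar is 85 mm from the axis
- foot_1 (a joint): how far the bail's right-hand rubber foot (18 mm round, sprung) is pushed up into the bar, m: 0 = free, about 0.004 when the bail is down on a 34 mm high rocker arm on the bed. Free foot with the bail down: 30 mm above the bed; a foot presses with 1 to 2 N
- foot_2 (a joint): the same for the middle foot
- foot_3 (a joint): the same for the left-hand foot
- nozzle (a joint): how far the white nozzle cap on the clamped can is pressed down: 0 = up, 0.006 m = right down. Spring: 1.4 N to start, 5.6 N right down; it springs up when let go
- nozzle_top (a point): middle of the nozzle cap's top face (25 mm across, about 230 mm above the worktop). The can below is 68 mm across and stands 218 mm high
- tray_in (a point): middle of the inner floor of the fixed steel tray for washed parts (inside 94 mm in x by 216 mm in y (its length, lying away from the robot), floor 3 mm thick, walls 18 mm high over the worktop); z up
- rocker_a_mid (a point): roller rocker arm, bronze-coloured forged metal, 28 mm wide across its flat cheeks, 64 mm long, 34 mm high, 0.14 kg; stands on a flat underside; grasp it across the cheeks. The point is its centre, 17 mm above its underside; x = across the cheeks (28 mm), y = long axis, z = up. Two or three are present
- rocker_b_mid (a point): roller rocker arm, bronze-coloured forged metal, 28 mm wide across its flat cheeks, 64 mm long, 34 mm high, 0.14 kg; stands on a flat underside; grasp it across the cheeks. The point is its centre, 17 mm above its underside; x = across the cheeks (28 mm), y = long axis, z = up. Two or three are present
- rocker_c_mid (a point): roller rocker arm, bronze-coloured forged metal, 28 mm wide across its flat cheeks, 64 mm long, 34 mm high, 0.14 kg; stands on a flat underside; grasp it across the cheeks. The point is its centre, 17 mm above its underside; x = across the cheeks (28 mm), y = long axis, z = up. Two or three are present
- dry_lube_can: white spray can, 67 mm across, 234 mm high, standing at the right; bystander, leave it alone. Origin under its middle
- foam_can: green and white spray can, 66 mm across, 238 mm high, standing at the left; bystander, leave it alone. Origin under its middle
- tape_roll: roll of black tape lying flat, 68 mm across, 19 mm high; bystander, leave it alone. Origin under its middle
- spark_plug: spark plug lying down, 78 mm long, 18 mm thick; bystander, leave it alone. Origin under its middle
- feeler_gauge: folded feeler gauge, 95 x 22 x 14 mm; bystander, leave it alone. Origin under its middle
- paint_marker: paint marker lying down, 132 mm long, 15 mm thick; bystander, leave it alone. Origin under its middle

How it is judged:
On the way, in this order (a step that is already met when the one before it is completed fails the run):
1. the bail is pushed right back (value of joint bail above 1.4 rad), for 0.2 s.
2. the bail is down and a foot bears on every rocker arm (value of joint bail below 0.08 rad and velocity of joint bail below 0.2 rad/s and ((horizontal distance between rocker_a_mid and bay_1 below 0.018 m and value of joint foot_1 above 0.0015 m) or (horizontal distance between rocker_a_mid and bay_2 below 0.018 m and value of joint foot_2 above 0.0015 m) or (horizontal distance between rocker_a_mid and bay_3 below 0.018 m and value of joint foot_3 above 0.0015 m)) and ((horizontal distance between rocker_b_mid and bay_1 below 0.018 m and value of joint foot_1 above 0.0015 m) or (horizontal distance between rocker_b_mid and bay_2 below 0.018 m and value of joint foot_2 above 0.0015 m) or (horizontal distance between rocker_b_mid and bay_3 below 0.018 m and value of joint foot_3 above 0.0015 m)) and ((horizontal distance between rocker_c_mid and bay_1 below 0.018 m and value of joint foot_1 above 0.0015 m) or (horizontal distance between rocker_c_mid and bay_2 below 0.018 m and value of joint foot_2 above 0.0015 m) or (horizontal distance between rocker_c_mid and bay_3 below 0.018 m and value of joint foot_3 above 0.0015 m))), for 0.3 s.
3. with all of them so held, the nozzle cap is pressed right down for at least 0.5 s (all of step 2 and value of joint nozzle above 0.0045 m), for 0.5 s.
4. the bail is pushed right back again (value of joint bail above 1.4 rad), for 0.2 s.
At the end, for the whole second after the job is handed in: every rocker arm lies in the steel tray on its floor (centre at least 5 mm inside each wall and less than 22 mm above the floor), the bail is down (below 0.08 rad) and the nozzle cap is up (x of rocker_a_mid in the frame of tray_in between -0.042 and 0.042 m and y of rocker_a_mid in the frame of tray_in between -0.102 and 0.102 m and z of each of rocker_a_mid, rocker_b_mid, rocker_c_mid in the frame of tray_in below 0.022 m and x of rocker_b_mid in the frame of tray_in between -0.042 and 0.042 m and y of rocker_b_mid in the frame of tray_in between -0.102 and 0.102 m and x of rocker_c_mid in the frame of tray_in between -0.042 and 0.042 m and y of rocker_c_mid in the frame of tray_in between -0.102 and 0.102 m and value of joint bail below 0.08 rad and velocity of joint bail below 0.2 rad/s and value of joint nozzle below 0.001 m); the robot touches nothing.
It fails at once if the nozzle is pressed while the bail is up (value of joint nozzle above 0.003 m and value of joint bail above 0.15 rad).
It fails at once if a bystander is shifted by more than 30 mm (distance of any of dry_lube_can, foam_can, tape_roll, spark_plug, feeler_gauge, paint_marker from where it was at the start of the episode above 0.03 m).
Of rocker_a, rocker_b, rocker_c only 2 to 3 are there at a start; the rules pass over those that are not, and their reading is None.
At some moment in a run one of rocker_a, rocker_b, rocker_c may be knocked a few centimetres aside while the robot is not near it.
Once in a run the grip may slacken for a moment while it holds something.
It also fails if it takes over 210 s, if anything falls off the work surface, if the arm or the gripper's body presses on something with over 40 N, if the wrist force passes 120 N, or if a joint passes its speed limit or range.

## Working session

There is one attempt and no reset: what is moved stays moved. The work goes in short steps, Python scripts to look and compute and a shell command to move; the robot and the scene stay as the last step left them, time stands still between calls to the robot, and variables do not carry over. Pictures are saved under pics/ and viewed, at most 14 in all, crops included, and the job is handed in when it is done.

```bash
mkdir -p pics; cat > h.py <<'E'
import numpy as np, cv2
from cell import readout, vision
from scipy.spatial.transform import Rotation as R
def rot(a):
    a=np.array(a); return a if a.shape==(3,3) else (R.from_rotvec(a).as_matrix() if a.size==3 else R.from_quat(a).as_matrix())
def snap(name,f):
    im=vision.get_image(name); np.save('/tmp/%s.npy'%f,im,allow_pickle=True); cv2.imwrite('pics/%s.png'%f,im['pixels']); return im
def load(f): return np.load('/tmp/%s.npy'%f,allow_pickle=True).item()
def p3(im,u,v,z=None):
    K=im['camera_matrix']
    d=im['z_map'][int(v),int(u)] if z is None else z
    c=np.array([(u-K[0,2])/K[0,0]*d,-(v-K[1,2])/K[1,1]*d,-d])
    return im['position']+rot(im['rotation'])@c
def ray(im,u,v,h):  # intersect pixel ray with world z=h
    a=np.array(im['position']); b=p3(im,u,v,1.0)-a
    return a+b*(h-a[2])/b[2]
def cloud(im):
    K=im['camera_matrix'];d=im['z_map'];v,u=np.mgrid[:d.shape[0],:d.shape[1]]
    c=np.stack([(u-K[0,2])/K[0,0]*d,-(v-K[1,2])/K[1,1]*d,-d],-1)
    return c@rot(im['rotation']).T+im['position']
E
python3 - <<'E'
from h import *
for n in('scene','side'):
    im=snap(n,n+'0'); print(n,im['position'],im['rotation'],im['camera_matrix'],(im['z_map']>0).mean())
a=cv2.imread('pics/scene0.png');cv2.imwrite('pics/scene0b.png',cv2.resize(a,(800,600),interpolation=cv2.INTER_CUBIC))
a=cv2.imread('pics/side0.png');cv2.imwrite('pics/side0b.png',cv2.resize(a,(800,600),interpolation=cv2.INTER_CUBIC))
print(readout.observe())
E
```

```text
scene [-0.12707174 -0.68710304  0.73216574] [ 0.97348534 -0.38415043 -0.71995573] [[362.63457529   0.         256.83335744]
 [  0.         362.63457529 191.98689048]
 [  0.           0.           1.        ]] 0.99603271484375
side [-0.06925634  1.2166059   0.74808891] [ 0.34039738 -1.49659132 -2.26953346] [[445.62428116   0.         255.68877359]
 [  0.         445.62428116 197.52674126]
 [  0.           0.           1.        ]] 0.9954427083333334
{'clock': 0.1, 'joints': array([-1.22256833,  0.43516624,  0.02498696,  1.57397055, -0.01161992,
        1.13397438, -0.07511805]), 'dq': array([-1.86457062e-03, -9.04105259e-04,  9.70868251e-05, -9.96710866e-04,
       -9.63898622e-04,  2.20521280e-04, -1.04834315e-03]), 'joint_efforts': array([ 3.35363547e-03, -6.69124460e+01,  9.87769514e-01, -3.15145326e+01,
       -6.05761050e-02,  3.72491253e-02,  5.25820121e-05]), 'position': array([0.27216141, 0.5620999 , 0.19262933]), 'ee_rot': array([-7.02298102e-01, -3.06188681e+00,  2.13502925e-03]), 'force': array([-0.07913862,  0.87817344, -0.1161666 ]), 'ft_torque': array([ 0.03379475, -0.00586719,  0.0390485 ]), 'gripper_force': 0.0, 'width': 0.9972108891278553}
```

View pics/scene0b.png

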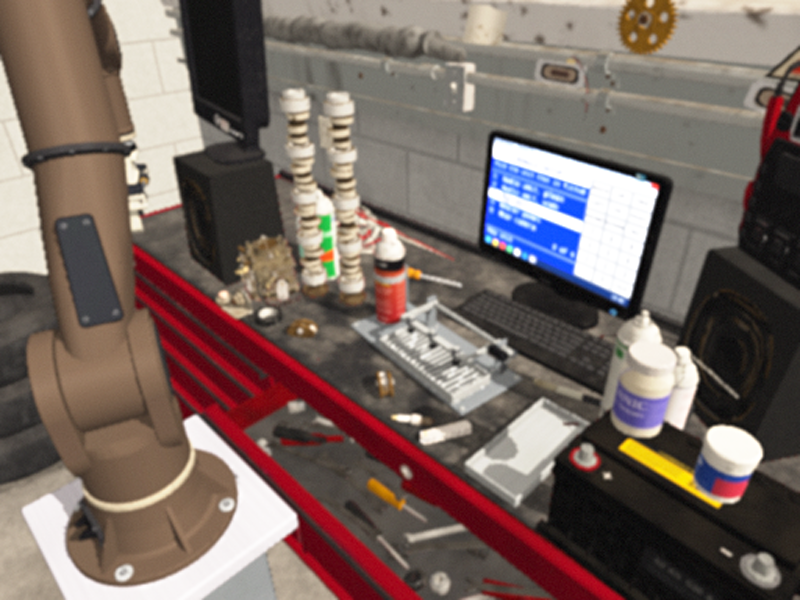

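View pics/side0b.png

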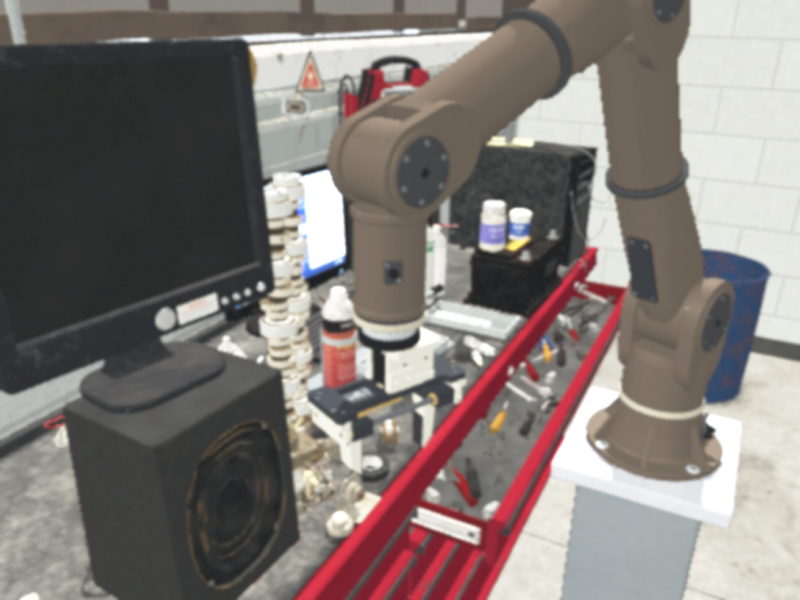

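The scene image (800x600) shows the stand around (440,350) and the red can at (390,275). The tray is at (530,450), with rockers at (302,327) and (385,382), and the tape at (267,315). I'll enlarge it.

```bash
python3 - <<'E'
from h import *
im=load('scene0')
a=im['pixels'][165:325,130:390]
cv2.imwrite('pics/c1.png',cv2.resize(a,None,fx=3,fy=3,interpolation=cv2.INTER_CUBIC))
# fit: top-down height map 1mm/px... 2 mm/px
P=cloud(im);m=(P[...,2]>-.03)&(P[...,2]<.3)&(P[...,0]>.2)&(P[...,0]<.75)&(P[...,1]>-.45)&(P[...,1]<.6)
q=P[m];c=im['pixels'][m]
o=np.argsort(q[:,2]);q=q[o];c=c[o]
s=700 # px per m
img=np.zeros((int(.55*s),int(1.05*s),3),np.uint8)
r=((.75-q[:,0])*s).astype(int);k=((.6-q[:,1])*s).astype(int)
for x,y,cc in zip(k,r,c): cv2.rectangle(img,(int(x)-1,int(y)-1),(int(x)+1,int(y)+1),tuple(int(t) for t in cc),-1)
cv2.imwrite('pics/top.png',img)
E
```

```text
(no output)
```

View pics/c1.png

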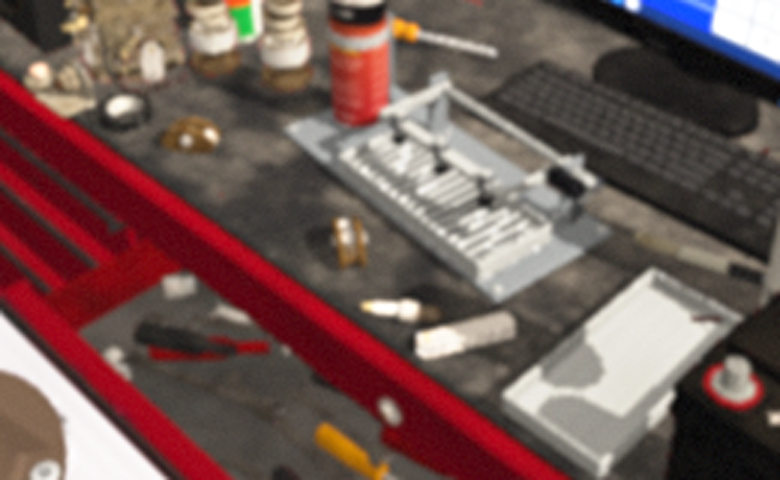

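View pics/top.png

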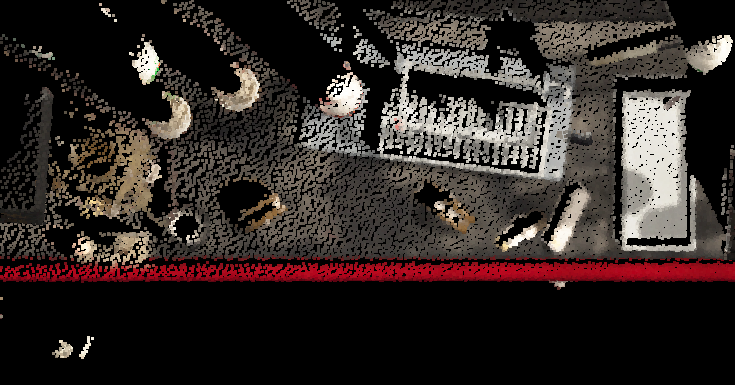

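The top-down map (x=.75-r/700, y=.6-k/700) shows two rockers, near k/r (262,210) and (450,210). The stand is turned about -7.5°. The tray runs k 615-695, r 85-250, and the paint marker (630,48), gauge (567,217) and plug (520,232) are visible. Next I'll fit the poses from depth.

```bash
python3 - <<'E'
from h import *
im=load('scene0');P=cloud(im).reshape(-1,3);C=im['pixels'].reshape(-1,3).astype(int)
def sel(x0,x1,y0,y1,z0,z1): return (P[:,0]>x0)&(P[:,0]<x1)&(P[:,1]>y0)&(P[:,1]<y1)&(P[:,2]>z0)&(P[:,2]<z1)
def px(k,r): return .75-r/700,.6-k/700
tb=P[sel(.4,.55,-.05,.2,-.02,.02)];print('table z',np.median(tb[:,2]))
def rect(n,m):
    q=P[m];print(n,len(q),[ [round(float(t),4) for t in v] if not np.isscalar(v) else round(v,1) for v in cv2.minAreaRect((q[:,:2]*1000).astype(np.float32))], q.mean(0).round(4),q[:,2].max().round(4))
rect('rockA',sel(.40,.52,.18,.28,.012,.045))
rect('rockB',sel(.40,.50,-.08,.02,.012,.045))
rect('bedrim',sel(.45,.68,-.215,.07,.025,.034))
rect('tray',sel(.37,.66,-.41,-.25,.014,.022))
rect('cap',sel(.56,.68,.07,.16,.223,.24))
rect('cap2',sel(.56,.68,.07,.16,.21,.24))
rect('grip',sel(.5,.68,-.30,-.2,.09,.16))
m=sel(.38,.70,-.33,-.2,.06,.2);rect('g2',m)
rect('bail bar',sel(.45,.72,-.22,.1,.06,.1))
E
```

```text
table z 0.002965597175980883
rockA 158 [[445.4225, 225.7648], [35.311, 64.6032], 33.4] [0.4448 0.2221 0.0257] 0.0387
rockB 143 [[444.1206, -45.9086], [62.3926, 33.7232], 47.8] [ 0.4404 -0.05    0.0257] 0.0387
bedrim 477 [[552.9253, -63.0341], [240.0911, 205.6923], 81.7] [ 0.5531 -0.0806  0.0284] 0.0339
tray 314 [[526.3422, -339.2047], [266.8372, 104.4237], 0.0] [ 0.4993 -0.3307  0.0187] 0.022
cap 48 [[618.7444, 118.2939], [26.7107, 26.633], 57.3] [0.6167 0.1161 0.2307] 0.236
cap2 94 [[615.1828, 114.718], [36.6858, 33.5541], 71.1] [0.6141 0.1137 0.2235] 0.236
grip 111 [[573.3806, -212.3943], [79.5664, 38.3317], 31.3] [ 0.5551 -0.2252  0.129 ] 0.1384
g2 136 [[584.1929, -211.8145], [95.1058, 41.0861], 20.9] [ 0.5678 -0.2228  0.1203] 0.1384
bail bar 782 [[607.2473, -56.7876], [308.5725, 107.5723], 82.8] [ 0.5966 -0.0566  0.0811] 0.0995
```

```bash
cat >> h.py <<'E'
C0=np.array([.5595,-.0656]);TH=np.radians(-7.4)
def S2W(x,y): c,s=np.cos(TH),np.sin(TH); return C0+[c*x-s*y,s*x+c*y]
def W2S(p): c,s=np.cos(TH),np.sin(TH); d=np.array(p)[:2]-C0; return np.array([c*d[0]+s*d[1],-s*d[0]+c*d[1]])
def st():
    o=readout.observe();M=rot(o['ee_rot']);yaw=np.degrees(np.arctan2(-M[0,1],M[1,1]))
    print('t %.2f pos %s stand %s yaw %.1f tilt %.3f w %.3f gf %.1f F %s'%(o['clock'],o['position'].round(4),W2S(o['position']).round(4),yaw,M[2,2],o['width'],o['gripper_force'],o['force'].round(1)))
    return o,M,yaw
def to(x,y,z,yaw=None):
    "turn units (apply first) then tool shift units to world target"
    o,M,y0=st(); t=0
    if yaw is not None:
        t=(yaw-y0+90)%180-90
        M=R.from_rotvec([0,0,np.radians(t)]).as_matrix()@M
    print('turn %.2f shift'%(-t/4),(M.T@(np.array([x,y,z])-o['position'])/.04).round(2))
def fish(im,u,v,h):
    K=im['camera_matrix'];x=(u-K[0,2])/K[0,0];y=(v-K[1,2])/K[1,1];r=np.hypot(x,y)
    s=np.sin(r)/max(r,1e-9);b=rot(im['rotation'])@np.array([x*s,-y*s,-np.cos(r)]);a=np.array(im['position'])
    return a+b*(h-a[2])/b[2]
E
python3 -m creep '[[0,0,-0.4,-0.92,1],[0,0,-0.4,-0.92,1],[0,0,-0.4,-0.92,1],[0,0,-0.4,-0.92,1],[0,0,0,-0.92,1],[-0.9,-1,0,0,1],[-0.9,-1,0,0,1],[-0.9,-1,0,0,1],[-0.9,-1,0,0,1],[-0.9,-1,0,0,1],[0,-1,0,0,1],[0,0,0,0,1]]'
python3 - <<'E'
from h import *
st();im=snap('wrist','w1');print(im['position'],rot(im['rotation']).round(2),im['camera_matrix'])
P=cloud(load('scene0')).reshape(-1,3)
m=(P[:,0]>.62)&(P[:,0]<1)&(P[:,1]>-.5)&(P[:,1]<.1)&(P[:,2]>.06)
q=P[m]
for a in np.arange(-.5,.1,.05):
    w=q[(q[:,1]>a)&(q[:,1]<a+.05)&(q[:,2]>.17)&(q[:,2]<.5)]
    if len(w):print(round(a,2),w[:,0].min().round(3),w[w[:,0].argmin()].round(3))
cv2.imwrite('pics/w1b.png',cv2.resize(im['pixels'],(800,600),interpolation=cv2.INTER_CUBIC))
E
```

```text
clock: 1.6
position: [0.4202, 0.2978, 0.2573]
ee_rot: [-0.211, -3.134, 0.002]
force: [0.1, 0.7, 1.0]
width: 1.001
gripper_force: 0.0
t 1.60 pos [0.4202 0.2978 0.2573] stand [-0.1849  0.3424] yaw -7.7 tilt -1.000 w 1.001 gf 0.0 F [0.1 0.7 1. ]
[0.34331751 0.3089703  0.44870977] [[ 0.13 -0.95 -0.28]
 [ 0.99  0.13  0.04]
 [-0.   -0.29  0.96]] [[297.31863964   0.         255.93444834]
 [  0.         297.31863964 192.98142576]
 [  0.           0.           1.        ]]
-0.5 0.657 [ 0.657 -0.493  0.172]
-0.45 0.648 [ 0.648 -0.409  0.188]
-0.4 0.653 [ 0.653 -0.395  0.181]
-0.35 0.865 [ 0.865 -0.32   0.176]
-0.3 0.873 [ 0.873 -0.3    0.176]
-0.25 0.879 [ 0.879 -0.242  0.18 ]
-0.2 0.885 [ 0.885 -0.189  0.177]
-0.15 0.892 [ 0.892 -0.145  0.17 ]
-0.1 0.9 [ 0.9   -0.093  0.196]
-0.05 0.905 [ 0.905 -0.032  0.187]
-0.0 0.911 [0.911 0.001 0.174]
0.05 0.62 [0.62  0.091 0.199]
```

View pics/w1b.png

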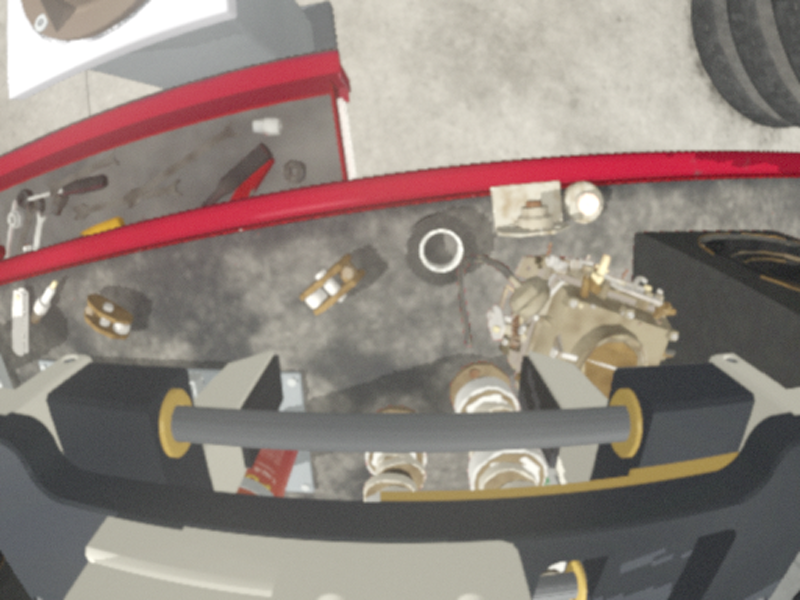

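The wrist view shows exactly two rockers, both upright, at (332,284) and (108,315), and the tape at (440,250). I'm moving toward the bail grip and checking the stand from near.

```bash
python3 -m creep '[[0.2,-1,0,0,0],[0.2,-1,0,0,0],[0.2,-1,0,0,0],[0.2,-1,0,0,0],[0,-1,0,0,0],[0,-1,0,0,0],[0,-1,0,0,0],[0,-1,0,0,0],[0,-1,0,0,0],[0,-1,0,0,0],[0,-1,0,0,0],[0,-1,0,0,0]]'
python3 -m creep '[[0,-0.7,0,0,0],[0,0,0,0,0]]'
python3 - <<'E'
from h import *
st();im=snap('wrist','w2')
cv2.imwrite('pics/w2b.png',cv2.resize(im['pixels'],(800,600),interpolation=cv2.INTER_CUBIC))
w=load('w1');s=1.5625
for u,v in((332,284),(302,305),(362,262),(108,315)): print(fish(w,u/s,v/s,.03).round(4))
E
```

```text
clock: 3.15
position: [0.3266, -0.171, 0.2576]
ee_rot: [0.2, 3.134, -0.0]
force: [0.3, -0.5, 0.1]
width: 0.005
gripper_force: 0.0
clock: 3.4
position: [0.3229, -0.1992, 0.2576]
ee_rot: [0.206, 3.134, -0.001]
force: [0.5, 0.3, 0.9]
width: 0.004
gripper_force: 0.0
t 3.40 pos [ 0.3229 -0.1992  0.2576] stand [-0.2174 -0.163 ] yaw -7.5 tilt -1.000 w 0.004 gf 0.0 F [0.5 0.3 0.9]
[0.4416 0.2309 0.03  ]
[0.4581 0.1983 0.03  ]
[0.4248 0.2621 0.03  ]
[ 0.4397 -0.0287  0.03  ]
```

View pics/w2b.png

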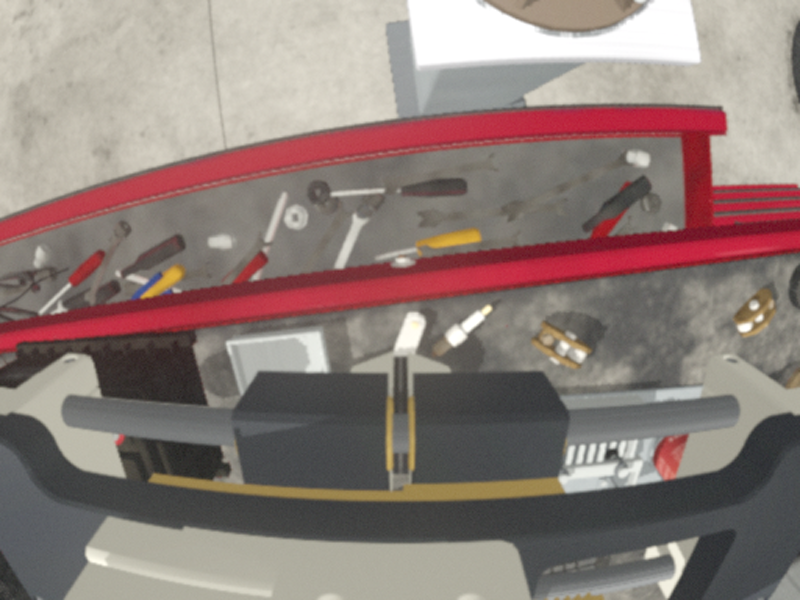

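The view shows rocker B at (562,343), the tray at (280,360), and the plug and gauge. Now I'll move in front of the bail grip.

```bash
python3 -m creep '[[-1,0,0,0,0],[-1,0,0,0,0],[-1,0,0,0,0],[-1,-0.1,0,0,0],[-0.5,0,0,0,0],[0,0,0.9,0,0],[0,0,0.9,0,0],[0,0,0.9,0,0],[0,0,0.9,0,0],[0,0,0,0,0]]'
python3 - <<'E'
from h import *
st();im=snap('scene','s2')
a=im['pixels'][190:310,230:390]
cv2.imwrite('pics/s2c.png',cv2.resize(a,None,fx=5,fy=5,interpolation=cv2.INTER_CUBIC))
E
```

```text
clock: 4.7
position: [0.4992, -0.2226, 0.1109]
ee_rot: [-0.2, -3.13, -0.003]
force: [-0.4, -0.8, -0.3]
width: 0.004
gripper_force: 0.0
t 4.70 pos [ 0.4992 -0.2226  0.1109] stand [-0.0396 -0.1635] yaw -7.3 tilt -1.000 w 0.004 gf 0.0 F [-0.4 -0.8 -0.3]
```

View pics/s2c.png

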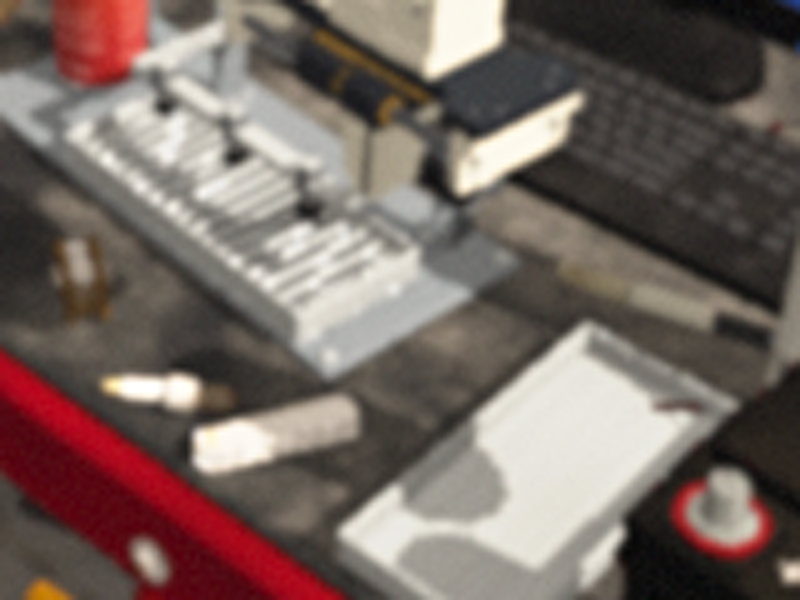

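The fingers are at (375,150), just in front of the grip at (440,165). Pushing back now.

```bash
python3 -m creep '[[-0.3,0,0,0,0],[-0.3,0,0,0,0],[-0.3,0,-0.05,0,0],[-0.3,0,-0.05,0,0],[-0.3,0,-0.06,0,0],[-0.3,0,-0.06,0,0]]'
python3 -m creep '[[-0.3,0,-0.06,0,0],[-0.3,0,-0.06,0,0],[-0.3,0,-0.04,0,0],[-0.3,0,-0.04,0,0],[-0.3,0,0,0,0],[-0.3,0,0,0,0]]'
python3 - <<'E'
from h import *
st();im=snap('scene','s3')
P=cloud(im).reshape(-1,3)
a=im['pixels'][170:290,230:390]
cv2.imwrite('pics/s3c.png',cv2.resize(a,None,fx=4,fy=4,interpolation=cv2.INTER_CUBIC))
E
```

```text
clock: 5.5
position: [0.5725, -0.235, 0.1223]
ee_rot: [0.204, 3.135, 0.0]
force: [0.1, -0.4, -0.1]
width: 0.005
gripper_force: 0.0
clock: 6.25
position: [0.6438, -0.2442, 0.13]
ee_rot: [-0.204, -3.135, -0.0]
force: [-0.2, 0.4, -0.9]
width: 0.004
gripper_force: 0.0
t 6.25 pos [ 0.6438 -0.2442  0.13  ] stand [ 0.1066 -0.1663] yaw -7.4 tilt -1.000 w 0.004 gf 0.0 F [-0.2  0.4 -0.9]
```

View pics/s3c.png

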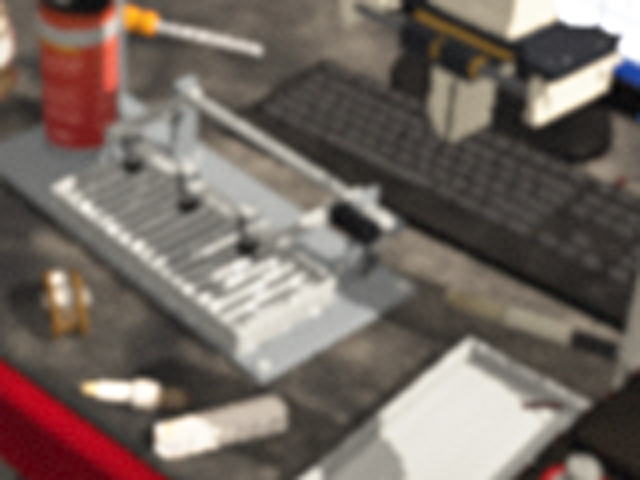

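The bail is still down (grip at 355,222) and the fingers missed it. Next I'll measure the grip.

```bash
python3 - <<'E'
from h import *
im=load('s3')
for v in range(208,240,6):
  for u in range(332,384,8):
    d=p3(im,230+u/4,170+v/4); 
    if d[2]>.05: print(u,v,im['pixels'][170+v//4,230+u//4],d.round(3),W2S(d).round(3))
m=(cloud(im)[...,2]>.2)
E
```

```text
332 208 [44 46 48] [ 0.552 -0.21   0.131] [ 0.011 -0.145]
340 208 [30 27 27] [ 0.551 -0.218  0.136] [ 0.011 -0.152]
348 208 [46 44 46] [ 0.556 -0.221  0.134] [ 0.017 -0.154]
356 208 [100 101 103] [ 0.56  -0.225  0.135] [ 0.021 -0.158]
364 208 [168 175 179] [ 0.599 -0.206  0.104] [ 0.057 -0.134]
372 208 [187 196 201] [ 0.628 -0.193  0.083] [ 0.085 -0.118]
380 208 [141 150 153] [ 0.631 -0.199  0.084] [ 0.088 -0.123]
332 214 [31 32 32] [ 0.548 -0.214  0.13 ] [ 0.008 -0.148]
340 214 [23 22 25] [ 0.549 -0.22   0.133] [ 0.009 -0.154]
348 214 [35 33 36] [ 0.55  -0.226  0.135] [ 0.011 -0.16 ]
356 214 [62 65 65] [ 0.555 -0.229  0.134] [ 0.016 -0.163]
364 214 [133 139 144] [ 0.558 -0.233  0.134] [ 0.021 -0.166]
372 214 [184 194 198] [ 0.604 -0.209  0.098] [ 0.063 -0.137]
380 214 [191 201 206] [ 0.616 -0.209  0.091] [ 0.074 -0.135]
332 220 [36 38 42] [ 0.549 -0.214  0.125] [ 0.008 -0.148]
340 220 [19 16 18] [ 0.547 -0.222  0.13 ] [ 0.007 -0.157]
348 220 [24 21 23] [ 0.548 -0.227  0.132] [ 0.009 -0.162]
356 220 [30 30 32] [ 0.549 -0.233  0.134] [ 0.011 -0.167]
364 220 [43 42 45] [ 0.549 -0.24   
[... 375 characters left out ...]
]
364 226 [34 34 35] [ 0.548 -0.241  0.134] [ 0.011 -0.175]
372 226 [48 48 49] [ 0.554 -0.243  0.132] [ 0.018 -0.176]
380 226 [150 159 163] [ 0.613 -0.212  0.084] [ 0.072 -0.138]
348 232 [45 47 53] [ 0.547 -0.229  0.123] [ 0.009 -0.163]
356 232 [26 23 25] [ 0.545 -0.237  0.128] [ 0.008 -0.171]
364 232 [33 33 33] [ 0.549 -0.24   0.128] [ 0.012 -0.175]
372 232 [34 33 32] [ 0.555 -0.243  0.126] [ 0.018 -0.177]
380 232 [81 85 87] [ 0.64  -0.195  0.054] [ 0.097 -0.118]
348 238 [77 79 81] [ 0.62  -0.18   0.052] [ 0.075 -0.105]
356 238 [36 35 37] [ 0.545 -0.237  0.123] [ 0.008 -0.172]
364 238 [31 27 32] [ 0.546 -0.243  0.126] [ 0.009 -0.178]
372 238 [45 46 46] [ 0.555 -0.244  0.121] [ 0.018 -0.177]
```

```bash
python3 -m creep '[[0,0,-1,0,0],[0,0,-1,0,0],[1,0,0,0,0],[1,0,0,0,0],[1,0,0,0,0],[0.7,0,0,0,0],[0,0,1,0,0],[0,0,1,0,0],[0,0,0.4,0,0],[0,0,0,0,0]]'
python3 -m creep '[[-0.3,0,0,0,0],[-0.2,0,0,0,0],[-0.2,0,0,0,0]]'
python3 -m creep '[[-0.2,0,0,0,0],[0,0,0,0,0]]'
python3 - <<'E'
from h import *
st();im=snap('scene','s4')
a=im['pixels'][170:270,260:380]
cv2.imwrite('pics/s4c.png',cv2.resize(a,None,fx=6,fy=6,interpolation=cv2.INTER_CUBIC))
E
```

```text
clock: 7.55
position: [0.4959, -0.2251, 0.1138]
ee_rot: [-0.204, -3.133, -0.0]
force: [-1.0, -0.7, 0.9]
width: 0.004
gripper_force: 0.0
clock: 7.92
position: [0.5254, -0.2288, 0.1148]
ee_rot: [0.203, 3.134, -0.0]
force: [-0.8, 0.0, 0.3]
width: 0.005
gripper_force: 0.0
clock: 8.18
position: [0.5326, -0.2297, 0.1141]
ee_rot: [0.203, 3.135, -0.0]
force: [-0.5, -0.1, -0.8]
width: 0.002
gripper_force: 0.0
t 8.18 pos [ 0.5326 -0.2297  0.1141] stand [-0.0055 -0.1662] yaw -7.4 tilt -1.000 w 0.002 gf 0.0 F [-0.5 -0.1 -0.8]
```

View pics/s4c.png

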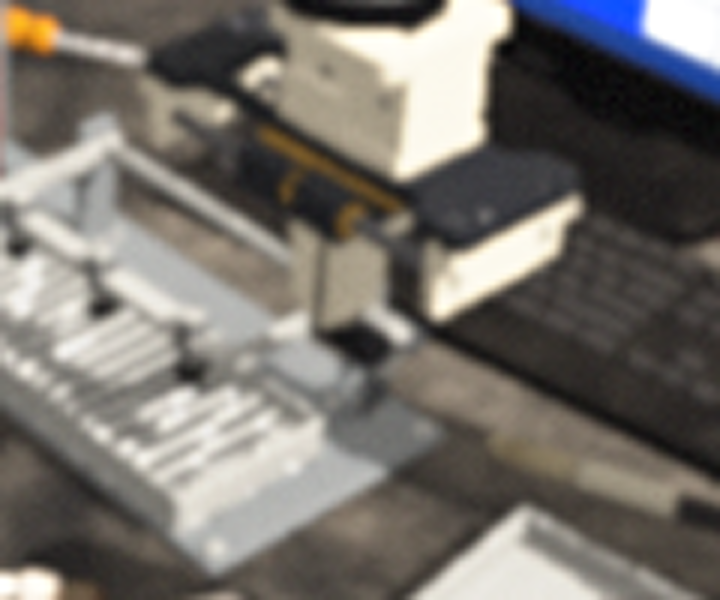

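The finger's bottom edge, at (345,325), sits at or above the grip at (350,345). I'll check its true height in depth.

```bash
python3 - <<'E'
from h import *
im=load('s4')
for v in (270,290,300,310,316,322,328,334,340,350,360):
  for u in (322,335,350,365,380):
    d=p3(im,260+u/6,170+v/6); print(u,v,d[2].round(3),W2S(d).round(3),end=' | ')
  print()
E
```

```text
322 270 0.179 [-0.014 -0.168] | 335 270 0.183 [-0.014 -0.175] | 350 270 0.188 [-0.013 -0.184] | 365 270 0.186 [-0.006 -0.186] | 380 270 0.179 [ 0.006 -0.184] | 
322 290 0.172 [-0.016 -0.171] | 335 290 0.172 [-0.013 -0.176] | 350 290 0.176 [-0.012 -0.184] | 365 290 0.169 [ 0.001 -0.181] | 380 290 0.085 [ 0.097 -0.107] | 
322 300 0.163 [-0.013 -0.169] | 335 300 0.166 [-0.012 -0.175] | 350 300 0.17 [-0.01  -0.183] | 365 300 0.164 [ 0.    -0.182] | 380 300 0.075 [ 0.1   -0.105] | 
322 310 0.159 [-0.014 -0.17 ] | 335 310 0.163 [-0.014 -0.178] | 350 310 0.165 [-0.011 -0.184] | 365 310 0.08 [ 0.084 -0.11 ] | 380 310 0.083 [ 0.087 -0.117] | 
322 316 0.155 [-0.013 -0.17 ] | 335 316 0.159 [-0.013 -0.177] | 350 316 0.133 [ 0.019 -0.158] | 365 316 0.135 [ 0.023 -0.163] | 380 316 0.081 [ 0.084 -0.119] | 
322 322 0.154 [-0.015 -0.172] | 335 322 0.157 [-0.014 -0.178] | 350 322 0.136 [ 0.013 -0.163] | 365 322 0.136 [ 0.018 -0.168] | 380 322 0.099 [ 0.062 -0.139] | 
322 328 0.15 [-0.015 -0.172] | 335 328 0.732 [-0.601 -0.705] | 350 328 0.132 [ 0.013 -0.163] | 365 328 0.134 [ 0.017 -0.169] | 380 328 0.133 [ 0.023 -0.172] | 
322 334 0.122 [ 0.01  -0.149] | 335 334 0.127 [ 0.01  -0.158] | 350 334 0.131 [ 0.011 -0.166] | 365 334 0.133 [ 0.014 -0.172] | 380 334 0.135 [ 0.018 -0.177] | 
322 340 0.12 [ 0.009 -0.151] | 335 340 0.124 [ 0.01  -0.158] | 350 340 0.131 [ 0.008 -0.169] | 365 340 0.134 [ 0.01  -0.175] | 380 340 0.133 [ 0.016 -0.179] | 
322 350 0.008 [ 0.114 -0.056] | 335 350 0.003 [ 0.124 -0.056] | 350 350 0.126 [ 0.008 -0.169] | 365 350 0.13 [ 0.009 -0.177] | 380 350 0.124 [ 0.02  -0.176] | 
322 360 0.007 [ 0.109 -0.061] | 335 360 0.008 [ 0.113 -0.067] | 350 360 0.047 [ 0.081 -0.106] | 365 360 0.123 [ 0.011 -0.176] | 380 360 0.045 [ 0.095 -0.113] |
```

```bash
python3 - <<'E'
from h import *
im=load('side0')
P=cloud(im); px=im['pixels']
# fingers open at start, TCP (.272,.562,.193)
for u,v in((345,440),(345,455),(350,462),(352,468),(420,415),(425,425),(425,432)):
    print(u,v,p3(im,u/1.5625,v/1.5625).round(3),px[int(v/1.5625),int(u/1.5625)])
im=load('s2');P=cloud(im).reshape(-1,3)  # closed, TCP .4992,-.2226,.1109
m=(abs(P[:,0]-.4992)<.03)&(abs(P[:,1]+.2226)<.03)&(P[:,2]>.06)
print(np.sort(P[m][:,2])[:15].round(3)); 
im2=snap('side','d1')
P=cloud(im2).reshape(-1,3);m=(abs(P[:,0]-.5326)<.02)&(abs(P[:,1]+.2297)<.03)&(P[:,2]>.04)
q=P[m];print(len(q),q[np.argsort(q[:,2])[:25]].round(3))
E
```

```text
345 440 [0.278 0.654 0.301] [235 244 245]
345 455 [0.301 0.617 0.25 ] [235 245 246]
350 462 [0.291 0.623 0.247] [232 242 243]
352 468 [0.29  0.621 0.237] [207 221 222]
420 415 [0.246 0.524 0.272] [131 139 140]
425 425 [0.24  0.52  0.256] [212 225 225]
425 432 [0.24  0.52  0.246] [212 226 225]
[0.147 0.147 0.149 0.15  0.151 0.152 0.152 0.153 0.153 0.154 0.154 0.155
 0.156 0.156 0.156]
369 [[ 0.547 -0.233  0.117]
 [ 0.551 -0.206  0.118]
 [ 0.547 -0.216  0.119]
 [ 0.545 -0.24   0.119]
 [ 0.552 -0.208  0.121]
 [ 0.546 -0.223  0.121]
 [ 0.547 -0.206  0.122]
 [ 0.544 -0.226  0.124]
 [ 0.546 -0.213  0.124]
 [ 0.549 -0.21   0.125]
 [ 0.546 -0.223  0.125]
 [ 0.551 -0.206  0.126]
 [ 0.543 -0.233  0.126]
 [ 0.547 -0.225  0.128]
 [ 0.544 -0.226  0.128]
 [ 0.545 -0.237  0.128]
 [ 0.546 -0.211  0.129]
 [ 0.549 -0.209  0.129]
 [ 0.553 -0.218  0.129]
 [ 0.55  -0.229  0.13 ]
 [ 0.546 -0.231  0.13 ]
 [ 0.552 -0.226  0.13 ]
 [ 0.548 -0.216  0.131]
 [ 0.549 -0.238  0.131]
 [ 0.549 -0.201  0.132]]
```

The visible fingertips are about 34 mm higher than the reported TCP, both open and closed, so I'll work with that offset. Redoing the push lower.

```bash
python3 -c "
from cell import arm; print([ (a,getattr(arm,a)) for a in dir(arm) if a[0]!='_'])"
python3 -m creep '[[0.8,0,0,0,0],[0,0,0.5,0,0],[0,0,0.45,0,0],[0,0,0,0,0]]'
python3 -m creep '[[-0.3,0,0,0,0],[-0.3,0,0,0,0],[-0.2,0,0,0,0],[-0.2,0,0,0,0],[-0.2,0,0,0,0]]'
python3 -m creep '[[-0.2,0,-0.06,0,0],[-0.2,0,-0.06,0,0],[-0.2,0,-0.06,0,0],[-0.2,0,-0.06,0,0]]'
python3 -m creep '[[-0.2,0,-0.06,0,0],[-0.2,0,0,0,0],[-0.2,0,0,0,0],[-0.2,0,0,0,0],[-0.2,0,0,0,0],[-0.2,0,0,0,0]]'

```

```text
[('PlanningError', <class 'cell.PlanningError'>), ('tcp_to_grasp', -0.0188)]
clock: 8.78
position: [0.4994, -0.225, 0.0748]
ee_rot: [-0.203, -3.132, -0.001]
force: [-0.4, -0.5, -0.3]
width: 0.006
gripper_force: 0.0
clock: 9.4
position: [0.5431, -0.231, 0.0745]
ee_rot: [-0.205, -3.126, -0.004]
force: [-13.6, 2.0, 0.7]
width: 0.002
gripper_force: 6.7
clock: 9.9
position: [0.5779, -0.2355, 0.085]
ee_rot: [-0.204, -3.131, -0.002]
force: [-4.4, 1.8, 0.0]
width: 0.001
gripper_force: 2.6
clock: 10.65
position: [0.6279, -0.2422, 0.0882]
ee_rot: [0.204, 3.135, -0.0]
force: [0.2, 0.6, -0.8]
width: 0.008
gripper_force: 0.0
```

```bash
python3 -m creep '[[0.3,0,0,0,0],[0,0,-1,0,1],[0,0,-1,0,1],[0,0,-1,0,1],[0,0,-1,0,1],[1,0,0,0,1],[1,0,0,0,1],[1,0.5,0,0,1],[1,1,0,0,1],[1,1,0,0,1],[1,1,0,0,1],[0.2,0,0,0,1]]'
python3 - <<'E'
from h import *
st();im=snap('scene','s5')
P=cloud(im).reshape(-1,3)
for n,x,y,z in(('back',.136,-.161,.143),('down',.015,-.161,.124),('bar',.085,0,.160)):
    w=S2W(x,y);m=(abs(P[:,0]-w[0])<.02)&(abs(P[:,1]-w[1])<.03)&(abs(P[:,2]-z)<.02);print(n,m.sum(),P[m].mean(0) if m.any() else '')
im=snap('wrist','w3')
cv2.imwrite('pics/w3b.png',cv2.resize(im['pixels'],(800,600),interpolation=cv2.INTER_CUBIC))
E
```

```text
clock: 12.15
position: [0.3847, -0.067, 0.2476]
ee_rot: [-0.195, -3.135, -0.004]
force: [0.6, -0.8, 0.3]
width: 0.998
gripper_force: 0.0
t 12.15 pos [ 0.3847 -0.067   0.2476] stand [-0.1732 -0.0239] yaw -7.1 tilt -1.000 w 0.998 gf 0.0 F [ 0.6 -0.8  0.3]
back 127 [ 0.66960829 -0.23650766  0.14682784]
down 0 
bar 106 [ 0.64370888 -0.0774807   0.16572671]
```

View pics/w3b.png

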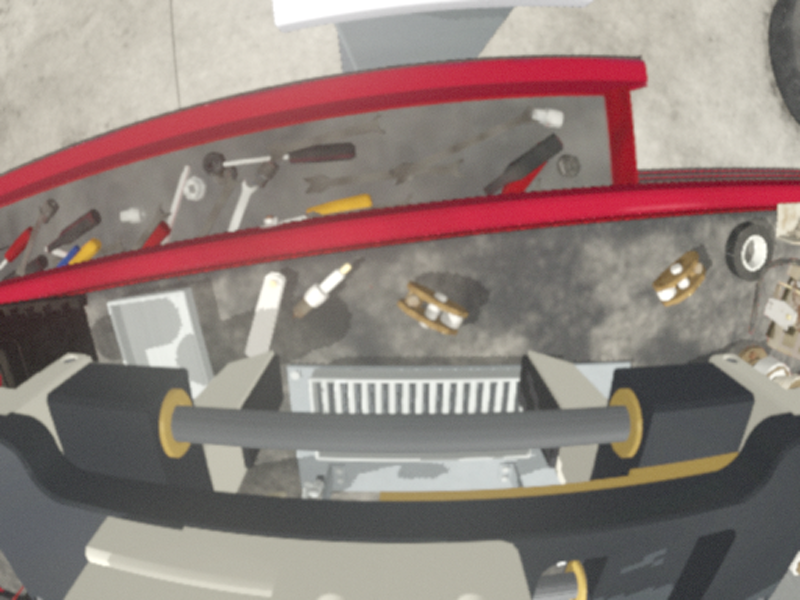

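The bail is back and the bed is clear. Rocker B is at (433,308), with its long axis from about (406,293) to (459,322). The bed's front rim runs from about (303,370) to (533,366).

```bash
python3 - <<'E'
from h import *
w=load('w3');s=1.5625
for n,u,v,h in(('B',433,308,.028),('B1',406,293,.028),('B2',459,322,.028),('A',681,277,.028),('rimR',303,370,.03),('rimL',533,366,.03)):
    p=fish(w,u/s,v/s,h);print(n,p.round(4),W2S(p).round(4))
a=w['pixels'][165:275,180:350];cv2.imwrite('pics/w3c.png',cv2.resize(a,None,fx=4.7,fy=4.7,interpolation=cv2.INTER_CUBIC))
# near-view depth for B
E
```

```text
B [ 0.4397 -0.0436  0.028 ] [-0.1216  0.0064]
B1 [ 0.4222 -0.0668  0.028 ] [-0.136  -0.0188]
B2 [ 0.4566 -0.0206  0.028 ] [-0.1078  0.0313]
A [0.44   0.2199 0.028 ] [-0.1552  0.2678]
rimR [ 0.4867 -0.1766  0.03  ] [-0.0579 -0.1195]
rimL [0.5121 0.0497 0.03  ] [-0.0619  0.1082]
```

View pics/w3c.png

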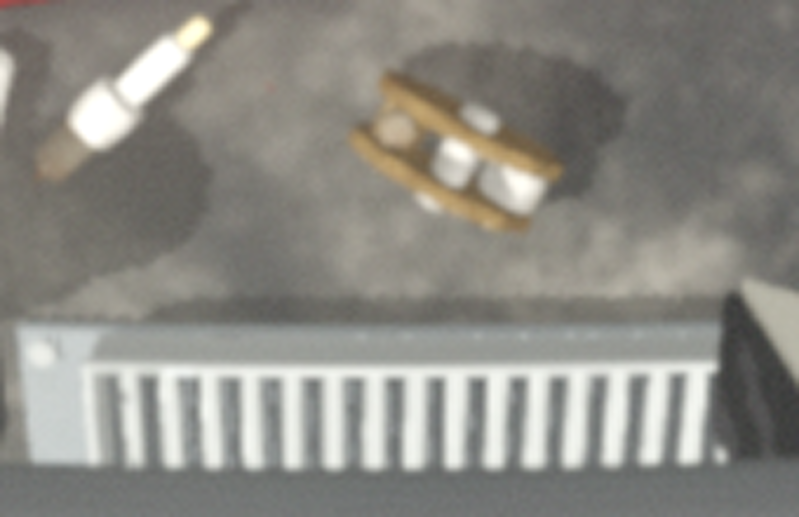

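```bash
python3 - <<'E'
from h import *
w=load('w3')
for u,v in((198.1,242),(332.8,243.3)): print(W2S(fish(w,u,v,.03)).round(4))
A=[fish(w,180+a/4.7,165+b/4.7,.03) for a,b in((385,78),(562,170),(352,138),(528,225))]
d=(A[1]-A[0]+A[3]-A[2])[:2];an=np.degrees(np.arctan2(d[1],d[0]));print('axis',an,'mid',np.mean(A,0))
m=np.mean(A,0);to(m[0],m[1],.06,an)
E
```

```text
[-0.0491 -0.1135]
[-0.0465  0.0963]
axis 55.092761277733814 mid [ 0.43996513 -0.0432987   0.03      ]
t 12.25 pos [ 0.3864 -0.0696  0.2481] stand [-0.1712 -0.0263] yaw -7.4 tilt -1.000 w 1.001 gf 0.0 F [ 0.2 -0.3  0.4]
turn -15.61 shift [-1.3  -0.73  4.7 ]
```

```bash
python3 -m creep '[[0,0,0,-1,0.7],[0,0,0,-1,0.7],[0,0,0,-1,0.7],[0,0,0,-1,0.7],[0,0,0,-1,0.7],[0,0,0,-1,0.7],[0,0,0,-1,0.7],[0,0,0,-1,0.7],[0,0,0,-1,0.7],[0,0,0,-1,0.7],[0,0,0,-1,0.7],[0,0,0,-1,0.7]]'
python3 -m creep '[[0,0,0,-1,0.7],[0,0,0,-1,0.7],[0,0,0,-1,0.7],[0,0,0,-0.4,0.7],[-0.65,-0.36,0.5,0,0.7],[-0.65,-0.37,1,0,0.7],[0,0,1,0,0.7],[0,0,1,0,0.7],[0,0,1,0,0.7],[0,0,0,0,0.7]]'
python3 - <<'E'
from h import *
to(.44,-.0433,-.02,54)
im=snap('wrist','w4')
a=im['pixels'][150:360,120:392];cv2.imwrite('pics/w4c.png',cv2.resize(a,None,fx=2.5,fy=2.5,interpolation=cv2.INTER_CUBIC))
E
```

```text
clock: 13.75
position: [0.388, -0.0712, 0.248]
ee_rot: [1.088, -2.947, 0.001]
force: [-0.5, -0.5, -0.7]
width: 0.7
gripper_force: 0.0
clock: 15.0
position: [0.4396, -0.0459, 0.0662]
ee_rot: [1.424, -2.795, -0.003]
force: [-0.7, 0.3, -0.0]
width: 0.699
gripper_force: 0.0
t 15.00 pos [ 0.4396 -0.0459  0.0662] stand [-0.1214  0.0041] yaw 54.0 tilt -1.000 w 0.699 gf 0.0 F [-0.7  0.3 -0. ]
turn 0.00 shift [-0.07  0.02  2.15]
```

View pics/w4c.png

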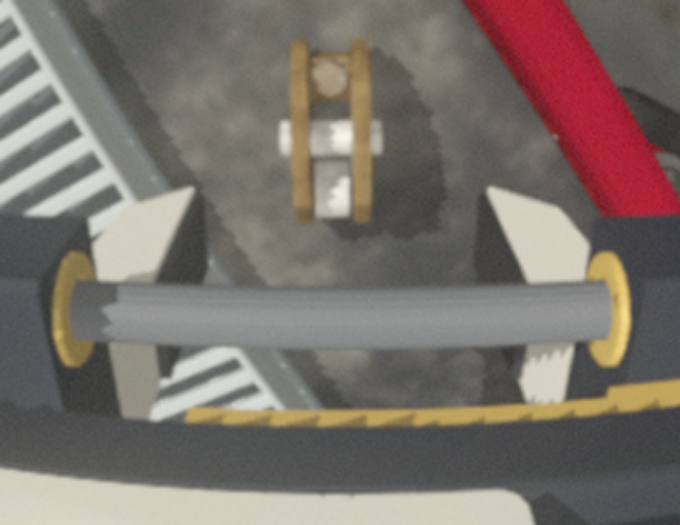

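The rocker at crop (331,130) is square to the fingers. I'll project it for a position check.

```bash
python3 - <<'E'
from h import *
w=load('w4')
A=np.mean([fish(w,120+a/2.5,150+b/2.5,.034) for a,b in((300,42),(362,42),(302,220),(362,220))],0);print(A)
to(A[0],A[1],-.015)
for h in (0,.02,.05):print(fish(w,120+341/2.5,150+190/2.5,h).round(3))
E
```

```text
[ 0.44030336 -0.0483507   0.034     ]
t 15.05 pos [ 0.441  -0.046   0.0678] stand [-0.12    0.0042] yaw 54.0 tilt -1.000 w 0.701 gf 0.0 F [-0.6 -0.2 -0. ]
turn 0.00 shift [ 0.05 -0.02  2.07]
[ 0.457 -0.019  0.   ]
[ 0.452 -0.026  0.02 ]
[ 0.445 -0.037  0.05 ]
```

```bash
python3 -m creep '[[0,0,1,0,0.7],[0,0,0.8,0,0.7],[0,0,0.2,0,0.7],[0,0,0.1,0,0.7],[0,0,0,0,0.7]]'
python3 -m creep '[[0,0,0.1,0,0.7],[0,0,0,0,0.7]]'
python3 -m creep '[[0,0,0.1,0,0.7],[0,0,0,0,0.7]]'
python3 -m creep '[[0,0,0.1,0,0.7],[0,0,0,0,0.7]]'
```

```text
clock: 15.68
position: [0.4427, -0.0447, -0.0148]
ee_rot: [-1.43, 2.796, -0.002]
force: [-0.2, -0.1, 0.8]
width: 0.701
gripper_force: 0.0
clock: 15.92
position: [0.4418, -0.0445, -0.0197]
ee_rot: [-1.431, 2.797, -0.0]
force: [-0.5, 0.0, 0.5]
width: 0.698
gripper_force: 0.0
clock: 16.18
position: [0.4414, -0.0446, -0.0241]
ee_rot: [1.43, -2.797, -0.0]
force: [-0.5, 0.2, -0.8]
width: 0.7
gripper_force: 0.0
clock: 16.42
position: [0.4414, -0.0446, -0.0282]
ee_rot: [1.43, -2.797, -0.0]
force: [-0.5, 0.7, 0.9]
width: 0.701
gripper_force: 0.0
```

```bash
python3 -m creep '[[0,0,0,0,0.2],[0,0,0,0,0.2],[0,0,0,0,0.2],[0,0,0,0,0.2],[0,0,0,0,0.2]]' 35
python3 -m creep '[[0,0,-0.5,0,0.2],[0,0,-1,0,0.2],[0,0,-1,0,0.2],[0,0,-1,0,0.2],[0,0,0,0,0.2]]'
```

```text
clock: 17.05
position: [0.4418, -0.0447, -0.0278]
ee_rot: [-1.43, 2.797, -0.0]
force: [0.5, -0.3, -0.6]
width: 0.302
gripper_force: 35.0
clock: 17.68
position: [0.4435, -0.0445, 0.1145]
ee_rot: [-1.428, 2.793, -0.003]
force: [-0.0, -0.1, -2.0]
width: 0.3
gripper_force: 35.0
```

```bash
python3 -m creep '[[0,0,0,1,0.2],[0,0,0,1,0.2],[0,0,0,1,0.2],[0,0,0,1,0.2],[0,0,0,1,0.2],[0,0,0,1,0.2],[0,0,0,1,0.2],[0,0,0,1,0.2],[0,0,0,1,0.2],[0,0,0,1,0.2],[0,0,0,1,0.2],[0,0,0,1,0.2]]'
python3 -m creep '[[0,0,0,1,0.2],[0,0,0,1,0.2],[0,0,0,1,0.2],[0,0,0,0.35,0.2],[0,0,0,0,0.2]]'
python3 - <<'E'
from h import *
b=S2W(0,-.07);to(b[0],b[1],.03,-7.4)
E
```

```text
clock: 19.18
position: [0.4406, -0.0446, 0.111]
ee_rot: [0.165, -3.135, 0.0]
force: [0.2, -0.3, -1.8]
width: 0.303
gripper_force: 35.0
clock: 19.8
position: [0.4412, -0.0446, 0.1116]
ee_rot: [-0.197, -3.134, 0.0]
force: [0.4, -0.5, -0.9]
width: 0.305
gripper_force: 35.0
t 19.80 pos [ 0.4412 -0.0446  0.1116] stand [-0.1201  0.0056] yaw -7.2 tilt -1.000 w 0.305 gf 35.0 F [ 0.4 -0.5 -0.9]
turn 0.05 shift [-3.   -1.89  2.04]
```

```bash
python3 -m creep '[[-1,-0.6,0,0,0.2],[-1,-0.6,0,0,0.2],[-1,-0.69,0,0,0.2],[0,0,0.5,0,0.2],[0,0,0.7,0,0.2],[0,0,0.7,0,0.2],[0,0,0.5,0,0.2],[0,0,0.2,0,0.2],[0,0,0,0,0.2]]'
python3 -m creep '[[0,0,0.15,0,0.2],[0,0,0.1,0,0.2],[0,0,0.03,0,0.2],[0,0,0,0,0.2]]'
```

```text
clock: 20.92
position: [0.5509, -0.1347, 0.0078]
ee_rot: [-0.197, -3.135, -0.0]
force: [0.9, -0.1, -1.2]
width: 0.307
gripper_force: 35.0
clock: 21.42
position: [0.5512, -0.1347, -0.003]
ee_rot: [0.198, 3.135, 0.0]
force: [0.8, -1.2, -1.2]
width: 0.306
gripper_force: 35.0
```

```bash
python3 -m creep '[[0,0,0.06,0,0.2],[0,0,0,0,0.2]]'
python3 -m creep '[[0,0,0.05,0,0.2],[0,0,0,0,0.2]]'
```

```text
clock: 21.68
position: [0.5511, -0.1347, -0.0056]
ee_rot: [-0.198, -3.135, -0.0]
force: [-0.2, -0.3, -1.1]
width: 0.304
gripper_force: 35.0
clock: 21.92
position: [0.5512, -0.1346, -0.0058]
ee_rot: [0.199, 3.135, 0.002]
force: [-7.6, 2.9, 23.2]
width: 0.308
gripper_force: 35.0
```

```bash
python3 -m creep '[[0,0,-0.05,0,0.45],[0,0,0,0,0.5],[0,0,0,0,0.5],[0,0,-0.4,0,0.5],[0,0,-1,0,0.5],[0,0,-1,0,0.5],[0,0,-1,0,0.5],[0,0,-1,0,0.5],[0,0,-0.8,0,0.5],[1,0,0,0,0.7],[1,0,0,0,0.7],[1,0,0,0,0.7]]'
python3 -m creep '[[1,0,0,0,0.7],[0.6,1,0,0,0.7],[0.2,1,0,0,0.7],[0,1,0,0,0.7],[0,1,0,0,0.7],[0,1,0,0,0.7],[0,1,0,0,0.7],[0,1,0,0,0.7],[0,0,0,0,0.7]]'
python3 - <<'E'
from h import *
st();im=snap('wrist','w5')
cv2.imwrite('pics/w5b.png',cv2.resize(im['pixels'][120:300],None,fx=1.56,fy=1.56,interpolation=cv2.INTER_CUBIC))
E
```

```text
clock: 23.42
position: [0.4307, -0.1198, 0.2032]
ee_rot: [0.199, 3.135, 0.0]
force: [-0.2, -0.4, -0.3]
width: 0.695
gripper_force: 0.0
clock: 24.55
position: [0.3961, 0.1697, 0.2032]
ee_rot: [0.192, 3.135, 0.001]
force: [1.3, -0.7, -0.1]
width: 0.703
gripper_force: 0.0
t 24.55 pos [0.3961 0.1697 0.2032] stand [-0.1924  0.2123] yaw -7.0 tilt -1.000 w 0.703 gf 0.0 F [ 1.3 -0.7 -0.1]
```

View pics/w5b.png

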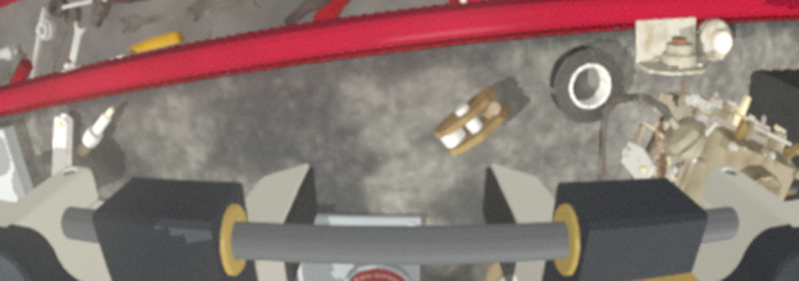

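Rocker A's cheeks run (437,132)-(490,90) and (457,153)-(508,113).

```bash
python3 - <<'E'
from h import *
w=load('w5')
A=[fish(w,a/1.56,120+b/1.56,.034) for a,b in((437,132),(490,90),(457,153),(508,113))]
d=(A[1]-A[0]+A[3]-A[2])[:2];an=np.degrees(np.arctan2(d[1],d[0]));m=np.mean(A,0);print(m,an,[np.linalg.norm(A[1]-A[0]),np.linalg.norm(A[2]-A[0])])
# colour segmentation check
hsv=cv2.cvtColor(w['pixels'],cv2.COLOR_BGR2HSV);k=((hsv[...,0]>8)&(hsv[...,0]<25)&(hsv[...,1]>90)).astype(np.uint8)
k[:165]=0;k[235:]=0;k[:,:265]=0;k[:,345:]=0
v,u=np.nonzero(k);q=np.array([fish(w,a,b,.03)[:2] for a,b in zip(u,v)]);
c,(sz),ang=cv2.minAreaRect((q*1000).astype(np.float32));print(len(q),c,sz,ang)
to(m[0],m[1],.05,an)
E
```

```text
[0.44057748 0.22609882 0.034     ] 123.20262130142723 [np.float64(0.05549372985172122), np.float64(0.025517117153334063)]
562 (441.8515625, 226.45755004882812) (33.17408752441406, 61.098453521728516) 33.319217681884766
t 24.60 pos [0.3959 0.1678 0.203 ] stand [-0.1922  0.2104] yaw -7.1 tilt -1.000 w 0.704 gf 0.0 F [-0.3 -0.8 -0.1]
turn 12.42 shift [0.61 1.73 3.83]
```

```bash
python3 -m creep '[[0,0,0,1,0.7],[0,0,0,1,0.7],[0,0,0,1,0.7],[0,0,0,1,0.7],[0,0,0,1,0.7],[0,0,0,1,0.7],[0,0,0,1,0.7],[0,0,0,1,0.7],[0,0,0,1,0.7],[0,0,0,1,0.7],[0,0,0,1,0.7],[0,0,0,1,0.7]]'
python3 -m creep '[[0,0,0,0.42,0.7],[0.3,0.9,0.8,0,0.7],[0.3,0.83,1,0,0.7],[0,0,1,0,0.7],[0,0,0.7,0,0.7],[0,0,0,0,0.7]]'
python3 - <<'E'
from h import *
st();w=snap('wrist','w6')
hsv=cv2.cvtColor(w['pixels'],cv2.COLOR_BGR2HSV);k=((hsv[...,0]>8)&(hsv[...,0]<25)&(hsv[...,1]>90)).astype(np.uint8)
k[:150]=0;k[245:]=0;k[:,215:300]*=1;k[:,:205]=0;k[:,305:]=0
v,u=np.nonzero(k);q=np.array([fish(w,a,b,.032)[:2] for a,b in zip(u,v)])
c,sz,ang=cv2.minAreaRect((q*1000).astype(np.float32));print(len(q),c,sz,ang)
to(c[0]/1000,c[1]/1000,-.028)
E
```

```text
clock: 26.1
position: [0.3959, 0.1656, 0.203]
ee_rot: [1.463, 2.78, 0.0]
force: [-1.3, -0.2, 0.3]
width: 0.698
gripper_force: 0.0
clock: 26.85
position: [0.4396, 0.2235, 0.0612]
ee_rot: [-1.497, -2.76, 0.006]
force: [0.3, -0.7, 1.3]
width: 0.696
gripper_force: 0.0
t 26.85 pos [0.4396 0.2235 0.0612] stand [-0.1562  0.2713] yaw -56.9 tilt -1.000 w 0.696 gf 0.0 F [ 0.3 -0.7  1.3]
956 (442.7246398925781, 231.40478515625) (24.619110107421875, 60.493614196777344) 32.373291015625
t 26.90 pos [0.4406 0.2242 0.0626] stand [-0.1552  0.2721] yaw -56.9 tilt -1.000 w 0.703 gf 0.0 F [-0.1  0.3  0.2]
turn 0.00 shift [0.12 0.15 2.27]
```

```bash
python3 -m creep '[[0.1,0.08,0.8,0,0.7],[0,0,0.8,0,0.7],[0,0,0.5,0,0.7],[0,0,0.15,0,0.7],[0,0,0,0,0.7]]'
python3 -m creep '[[0,0,0,0,0.2],[0,0,0,0,0.2],[0,0,0,0,0.2],[0,0,0,0,0.2],[0,0,0,0,0.2]]' 35
python3 -m creep '[[0,0,-0.5,0,0.2],[0,0,-1,0,0.2],[0,0,-1,0,0.2],[0,0,-1,0,0.2],[0,0,0,0,0.2]]'
```

```text
clock: 27.52
position: [0.4421, 0.2305, -0.0264]
ee_rot: [1.497, 2.761, 0.002]
force: [-0.2, -0.8, -0.5]
width: 0.7
gripper_force: 0.0
clock: 28.15
position: [0.4416, 0.2305, -0.0273]
ee_rot: [1.497, 2.762, 0.001]
force: [-0.7, 1.1, 3.3]
width: 0.301
gripper_force: 35.0
clock: 28.78
position: [0.4429, 0.2311, 0.115]
ee_rot: [1.496, 2.76, 0.007]
force: [0.2, 0.3, -1.6]
width: 0.305
gripper_force: 35.0
```

```bash
python3 -m creep '[[0,0,0,-1,0.2],[0,0,0,-1,0.2],[0,0,0,-1,0.2],[0,0,0,-1,0.2],[0,0,0,-1,0.2],[0,0,0,-1,0.2],[0,0,0,-1,0.2],[0,0,0,-1,0.2],[0,0,0,-1,0.2],[0,0,0,-1,0.2],[0,0,0,-1,0.2],[0,0,0,-1,0.2]]'
python3 -m creep '[[0,0,0,-0.4,0.2],[0,-1,0,0,0.2],[0,-1,0,0,0.2],[0,-1,0,0,0.2],[0,-1,0,0,0.2],[0,-1,0,0,0.2],[0,-1,0,0,0.2],[0,0,0,0,0.2]]'
python3 - <<'E'
from h import *
b=S2W(0,0);to(b[0],b[1],-.004,-7.4)
E
```

```text
clock: 30.28
position: [0.4403, 0.2297, 0.1111]
ee_rot: [-0.24, -3.13, 0.002]
force: [-0.1, 0.1, -1.7]
width: 0.305
gripper_force: 35.0
clock: 31.28
position: [0.4096, -0.0106, 0.112]
ee_rot: [-0.209, -3.133, 0.001]
force: [-0.7, 0.6, -1.8]
width: 0.301
gripper_force: 35.0
t 31.27 pos [ 0.4096 -0.0106  0.112 ] stand [-0.1557  0.0353] yaw -7.6 tilt -1.000 w 0.301 gf 35.0 F [-0.7  0.6 -1.8]
turn -0.06 shift [-3.9  -0.88  2.9 ]
```

```bash
python3 -m creep '[[-1,-0.4,0,0,0.2],[-1,-0.48,0,0,0.2],[-1,0,0,0,0.2],[-0.9,0,0,0,0.2],[0,0,0.7,0,0.2],[0,0,0.8,0,0.2],[0,0,0.8,0,0.2],[0,0,0.4,0,0.2],[0,0,0.2,0,0.2],[0,0,0,0,0.2]]'
python3 -m creep '[[0,0,0.04,0,0.2],[0,0,0,0,0.2]]'
python3 -m creep '[[0,0,0.04,0,0.2],[0,0,0,0,0.2]]'
```

```text
clock: 32.52
position: [0.5612, -0.0624, -0.0034]
ee_rot: [-0.2, -3.135, -0.0]
force: [0.2, -0.2, -1.3]
width: 0.303
gripper_force: 35.0
clock: 32.78
position: [0.5616, -0.0626, -0.0044]
ee_rot: [0.2, 3.134, 0.0]
force: [-0.6, -0.4, -1.2]
width: 0.304
gripper_force: 35.0
clock: 33.02
position: [0.5616, -0.0626, -0.0053]
ee_rot: [0.2, 3.134, 0.001]
force: [-3.5, 0.9, 12.5]
width: 0.299
gripper_force: 35.0
```

```bash
python3 -m creep '[[0,0,0,0,0.45],[0,0,0,0,0.5],[0,0,0,0,0.5],[0,0,-0.4,0,0.5],[0,0,-1,0,0.5],[0,0,-1,0,0.5],[0,0,-1,0,0.5],[0,0,-1,0,0.5],[0,0,-0.8,0,0.5],[1,0,0,0,0],[1,0,0,0,0],[1,0,0,0,0]]'
python3 -m creep '[[1,-0.5,0,0,0],[1,-0.5,0,0,0],[0.2,0,0,0,0],[0,0,0,0,0]]'
cat >> h.py <<'E'
def rockers(im,x0,x1,y0,y1,z0=.04,z1=.07):
    P=cloud(im);S=np.stack([W2S(p) for p in P.reshape(-1,3)]).reshape(P.shape[0],P.shape[1],2)
    hsv=cv2.cvtColor(im['pixels'],cv2.COLOR_BGR2HSV)
    m=(S[...,0]>x0)&(S[...,0]<x1)&(S[...,1]>y0)&(S[...,1]<y1)&(P[...,2]>z0)&(P[...,2]<z1)
    k=m&(hsv[...,0]>8)&(hsv[...,0]<25)&(hsv[...,1]>80)
    n,l=cv2.connectedComponents(m.astype(np.uint8))
    for i in range(1,n):
        s=l==i
        if s.sum()>15: print(s.sum(),'bronze',(k&s).sum(),'mean',S[s].mean(0).round(4),'rect',cv2.minAreaRect((S[s]*1000).astype(np.float32)),'zmax',P[s][:,2].max().round(4))
E
python3 - <<'E'
from h import *
st();rockers(snap('scene','s6'),-.06,.06,-.13,.13)
w=snap('wrist','w7')
hsv=cv2.cvtColor(w['pixels'],cv2.COLOR_BGR2HSV);k=((hsv[...,0]>8)&(hsv[...,0]<25)&(hsv[...,1]>90)).astype(np.uint8)
n,l,s,c=cv2.connectedComponentsWithStats(k)
for i in range(1,n):
    if s[i,4]>60: print(s[i],W2S(fish(w,*c[i],.052)).round(3))
E
```

```text
clock: 34.52
position: [0.4407, -0.0474, 0.2022]
ee_rot: [0.201, 3.134, 0.0]
force: [-0.1, -0.3, 0.9]
width: 0.223
gripper_force: 0.0
clock: 35.02
position: [0.35, -0.0756, 0.2022]
ee_rot: [0.2, 3.133, 0.001]
force: [0.1, 0.4, 1.0]
width: 0.003
gripper_force: 0.0
t 35.02 pos [ 0.35   -0.0756  0.2022] stand [-0.2065 -0.0369] yaw -7.3 tilt -1.000 w 0.003 gf 0.0 F [0.1 0.4 1. ]
154 bronze 120 mean [0.0037 0.0021] rect ((8.411800384521484, 2.3250598907470703), (32.9571647644043, 67.12419128417969), 85.71806335449219) zmax 0.0588
167 bronze 132 mean [-0.0009 -0.0711] rect ((3.4070873260498047, -70.16574096679688), (64.84813690185547, 31.216829299926758), 4.120115280151367) zmax 0.0599
[198 143  46  15 401] [-0.233 -0.075]
[ 35 170  25  21 225] [-0.2   -0.331]
[247 254   5  47 200] [-0.062 -0.045]
[261 254   5  47 195] [-0.062 -0.026]
[  97  304  264   17 2036] [ 0.002 -0.042]
```

Both rockers stand within 7 mm of bays 1 and 2. Next I'll go behind the grip.

```bash
python3 -m creep '[[-1,-0.5,0,0,0],[-1,-0.5,0,0,0],[-1,-0.5,0,0,0],[-1,-0.5,0,0,0],[-1,-0.5,0,0,0],[-1,-0.5,0,0,0],[-1,-0.25,0,0,0],[-1,0,0,0,0],[-1,0,0,0,0],[-0.6,0,0,0,0],[0,0,0,0,0]]'
python3 - <<'E'
from h import *
b=S2W(.174,-.166);to(b[0],b[1],.088,-7.4)
E
```

```text
clock: 36.5
position: [0.7157, -0.2527, 0.1989]
ee_rot: [-0.197, -3.134, 0.0]
force: [-0.0, -0.1, -0.0]
width: 0.002
gripper_force: 0.0
t 36.50 pos [ 0.7157 -0.2527  0.1989] stand [ 0.179  -0.1655] yaw -7.2 tilt -1.000 w 0.002 gf 0.0 F [-0.  -0.1 -0. ]
turn 0.05 shift [ 0.12 -0.01  2.77]
```

```bash
python3 -m creep '[[0,0,0.9,0,0],[0,0,0.9,0,0],[0,0,0.9,0,0],[0,0,0.1,0,0],[0.2,0,0,0,0],[0.2,0,0,0,0],[0.2,0,0,0,0]]'
python3 -m creep '[[0.2,0,0,0,0],[0.2,0,0,0,0],[0.2,0,0,0,0],[0.2,0,0,0,0]]'
python3 -m creep '[[0.2,0,0,0,0],[0.2,0,0,0,0],[0.2,0,0,0,0],[0.1,0,0,0,0]]'
cat >> h.py <<'E'
def bail(im):
    P=cloud(im).reshape(-1,3)
    for n,x,y,z in(('gripback',.136,-.161,.143),('gripdown',.015,-.161,.124),('barup',.085,0,.160)):
        w=S2W(x,y);m=(abs(P[:,0]-w[0])<.02)&(abs(P[:,1]-w[1])<.03)&(abs(P[:,2]-z)<.02);print(n,m.sum(),P[m].mean(0).round(4) if m.any() else '')
E
python3 - <<'E'
from h import *
st();bail(snap('scene','s7'))
E
```

```text
clock: 37.38
position: [0.6917, -0.2513, 0.0915]
ee_rot: [0.2, 3.13, -0.002]
force: [7.6, -2.1, 0.7]
width: 0.003
gripper_force: 4.2
clock: 37.88
position: [0.66, -0.2469, 0.0913]
ee_rot: [0.2, 3.13, -0.002]
force: [4.6, -1.3, 0.4]
width: 0.002
gripper_force: 2.2
clock: 38.38
position: [0.6293, -0.2427, 0.0891]
ee_rot: [-0.201, -3.134, -0.001]
force: [0.3, -0.4, 0.2]
width: 0.003
gripper_force: 0.0
t 38.38 pos [ 0.6293 -0.2427  0.0891] stand [ 0.0921 -0.1667] yaw -7.3 tilt -1.000 w 0.003 gf 0.0 F [ 0.3 -0.4  0.2]
gripback 0 
gripdown 0 
barup 0
```

```bash
python3 -m creep '[[-0.2,0,-0.5,0,0],[0,0,-1,0,0],[0,0,-1,0,0],[0,0,-1,0,0],[0,0,-0.8,0,0],[0,0,0,0,0]]'
python3 - <<'E'
from h import *
st();im=snap('scene','s8');bail(im);rockers(im,-.06,.06,-.13,.13,.04,.12)
P=cloud(im).reshape(-1,3);S=np.array([W2S(p) for p in P])
m=(abs(S[:,1]+.161)<.03)&(S[:,0]>-.06)&(S[:,0]<.16)&(P[:,2]>.1)&(P[:,2]<.19);print(m.sum(),S[m].mean(0),P[m][:,2].mean())
m=(abs(S[:,1])<.1)&(abs(S[:,0])<.02)&(P[:,2]>.065)&(P[:,2]<.19);print(m.sum(),S[m].mean(0),P[m][:,2].mean())
E
```

```text
clock: 39.17
position: [0.6397, -0.2446, 0.2642]
ee_rot: [0.2, 3.131, -0.002]
force: [-0.1, -0.7, -0.7]
width: 0.003
gripper_force: 0.0
t 39.17 pos [ 0.6397 -0.2446  0.2642] stand [ 0.1026 -0.1672] yaw -7.3 tilt -1.000 w 0.003 gf 0.0 F [-0.1 -0.7 -0.7]
gripback 0 
gripdown 106 [ 0.5518 -0.2263  0.131 ]
barup 0 
674 bronze 181 mean [ 0.0027 -0.0191] rect ((14.223854064941406, 1.9006881713867188), (197.7413787841797, 85.39715576171875), 89.66156768798828) zmax 0.0997
107 [ 0.01342944 -0.16006775] 0.13078759724531627
327 [-4.41943733e-05 -1.07444185e-02] 0.08324834760363987
```

The bail is down over the rockers. Now the nozzle: I'll check the cap position and how tall the surroundings are.

```bash
python3 -m creep '[[0.3,1,0,0,0],[0.3,1,0,0,0],[0.3,1,0,0,0],[0.3,1,0,0,0],[0.3,0.5,0,0,0],[0,0,0,0,0]]'
python3 - <<'E'
from h import *
for f in('s8','scene0'):
    im=load(f);P=cloud(im).reshape(-1,3);S=np.array([W2S(p) for p in P])
    m=(S[:,1]>.24)&(S[:,1]<.5)&(abs(S[:,0]-.035)<.15)&(P[:,2]>.2)&(P[:,2]<.6)
    q=P[m];print(f,m.sum(),[(S[m][S[m][:,1]<a][:,:].min(0).round(3),q[S[m][:,1]<a][:,2].max().round(3)) for a in(.28,.3,.33,.36,.4) if (S[m][:,1]<a).any()])
    m=(abs(P[:,0]-.617)<.03)&(abs(P[:,1]-.117)<.03)&(P[:,2]>.2)&(P[:,2]<.245)
    t=P[m];tt=t[t[:,2]>np.percentile(t[:,2],98)-.006];print(cv2.minEnclosingCircle((tt[:,:2]*1000).astype(np.float32)),tt[:,2].max(),S[m][t[:,2]>np.percentile(t[:,2],98)-.006].mean(0))
im=snap('side','d2');P=cloud(im).reshape(-1,3)
m=(abs(P[:,0]-.617)<.03)&(abs(P[:,1]-.117)<.03)&(P[:,2]>.2)&(P[:,2]<.245);t=P[m];print(len(t))
if len(t): tt=t[t[:,2]>np.percentile(t[:,2],98)-.006];print(cv2.minEnclosingCircle((tt[:,:2]*1000).astype(np.float32)),tt[:,2].max())
b=S2W(.035,.19);print(b);to(b[0],b[1],.21)
E
```

```text
clock: 39.98
position: [0.6009, -0.0551, 0.26]
ee_rot: [-0.194, -3.133, -0.002]
force: [-0.5, -0.8, -0.0]
width: 0.004
gripper_force: 0.0
s8 2549 [(array([-0.007,  0.303]), np.float64(0.491)), (array([-0.009,  0.303]), np.float64(0.495)), (array([-0.047,  0.303]), np.float64(0.495))]
((620.1953735351562, 118.36746215820312), 13.986917495727539) 0.23601357538286727 [0.03514907 0.18944021]
scene0 2548 [(array([-0.009,  0.304]), np.float64(0.491)), (array([-0.009,  0.304]), np.float64(0.494)), (array([-0.047,  0.304]), np.float64(0.494))]
((620.90234375, 117.35736083984375), 15.090954780578613) 0.23596685294782882 [0.03420344 0.18921622]
153
((621.972900390625, 122.02997589111328), 16.430866241455078) 0.2322991500321857
[0.61867965 0.11830967]
t 40.02 pos [ 0.6013 -0.0571  0.2602] stand [0.0403 0.0138] yaw -7.2 tilt -1.000 w -0.000 gf 0.0 F [-0.1 -0.1 -0.2]
turn 0.00 shift [0.12 4.41 1.25]
```

The camshafts start 18 mm beyond the hand in this pose, so I'll turn the gripper 90° before pressing.

```bash
python3 -c "
from h import *; print(readout.observe()['joints'].round(2))"
python3 -m creep '[[0,0,0,-1,0],[0,0,0,-1,0],[0,0,0,-1,0],[0,0,0,-1,0],[0,0,0,-1,0],[0,0,0,-1,0],[0,0,0,-1,0],[0,0,0,-1,0],[0,0,0,-1,0],[0,0,0,-1,0],[0,0,0,-1,0],[0,0,0,-1,0]]'
python3 -m creep '[[0,0,0,-1,0],[0,0,0,-1,0],[0,0,0,-1,0],[0,0,0,-1,0],[0,0,0,-1,0],[0,0,0,-1,0],[0,0,0,-1,0],[0,0,0,-1,0],[0,0,0,-1,0],[0,0,0,-1,0],[0,0,0,-0.5,0],[0,0,0,0,0]]'
python3 - <<'E'
from h import *
print(readout.observe()['joints'].round(2));to(.619,.118,.215)
E
```

```text
[-0.28  0.36  0.41  1.55 -0.15  1.26  1.59]
clock: 41.52
position: [0.6018, -0.0597, 0.2605]
ee_rot: [1.092, -2.944, 0.0]
force: [0.3, -0.9, -0.4]
width: 0.001
gripper_force: 0.0
clock: 43.02
position: [0.6018, -0.0599, 0.2601]
ee_rot: [2.071, -2.361, -0.003]
force: [-0.1, -0.5, 0.3]
width: 0.007
gripper_force: 0.0
[ 0.52  0.47 -0.77  1.48  0.33  1.33  2.74]
t 43.02 pos [ 0.6018 -0.0599  0.2601] stand [0.0412 0.0111] yaw 82.5 tilt -1.000 w 0.007 gf 0.0 F [-0.1 -0.5  0.3]
turn 0.00 shift [-4.47  0.15  1.13]
```

```bash
python3 -m creep '[[0,0,0,1,0],[0,0,0,1,0],[0,0,0,1,0],[0,0,0,1,0],[0,0,0,0,0]]'
python3 - <<'E'
from h import *
print(readout.observe()['joints'].round(2));to(.619,.118,.215)
E
```

```text
clock: 43.65
position: [0.6019, -0.0584, 0.261]
ee_rot: [1.725, -2.625, 0.0]
force: [-0.1, -0.9, -0.5]
width: 0.004
gripper_force: 0.0
[ 0.48  0.45 -0.71  1.48  0.3   1.32  2.48]
t 43.65 pos [ 0.6019 -0.0584  0.261 ] stand [0.0411 0.0126] yaw 66.6 tilt -1.000 w 0.004 gf 0.0 F [-0.1 -0.9 -0.5]
turn 0.00 shift [-4.22  1.36  1.15]
```

```bash
python3 -m creep '[[-0.9,0.3,0,0,0],[-0.9,0.3,0,0,0],[-0.9,0.3,0,0,0],[-0.9,0.3,0,0,0],[-0.62,0.16,0,0,0],[0,0,0,0,0]]'
python3 -m creep '[[0,0,0.5,0,0],[0,0,0.45,0,0],[0,0,0,0,0]]'
python3 - <<'E'
from h import *
print(readout.observe()['joints'].round(2));to(.619,.118,.2)
E
```

```text
clock: 44.4
position: [0.6185, 0.1213, 0.2611]
ee_rot: [-1.733, 2.62, 0.002]
force: [-0.4, -0.4, 0.4]
width: 0.006
gripper_force: 0.0
clock: 44.78
position: [0.618, 0.1171, 0.2216]
ee_rot: [1.724, -2.623, -0.001]
force: [0.4, -0.0, 0.9]
width: 0.002
gripper_force: 0.0
[ 0.19  0.52 -0.71  1.47  0.35  1.28  2.17]
t 44.77 pos [0.618  0.1171 0.2216] stand [0.0345 0.1887] yaw 66.6 tilt -1.000 w 0.002 gf 0.0 F [ 0.4 -0.   0.9]
turn 0.00 shift [-0.03 -0.01  0.54]
```

```bash
python3 -m creep '[[0,0,0.3,0,0],[0,0,0.2,0,0],[0,0,0,0,0]]'
python3 -m creep '[[0,0,0.07,0,0],[0,0,0,0,0]]'
python3 -m creep '[[0,0,0.07,0,0],[0,0,0,0,0]]'
```

```text
clock: 45.15
position: [0.6184, 0.1185, 0.2026]
ee_rot: [1.726, -2.624, -0.001]
force: [0.4, -0.2, -0.7]
width: 0.005
gripper_force: 0.0
clock: 45.4
position: [0.6188, 0.1188, 0.2006]
ee_rot: [-1.727, 2.624, -0.0]
force: [0.2, 0.5, 0.7]
width: 0.005
gripper_force: 0.0
clock: 45.65
position: [0.619, 0.119, 0.1979]
ee_rot: [-1.727, 2.624, -0.0]
force: [-0.3, 0.4, 1.9]
width: 0.005
gripper_force: 0.8
```

```bash
python3 -m creep '[[0,0,0.08,0,0],[0,0,0.05,0,0],[0,0,0,0,0],[0,0,0,0,0]]'
python3 -m creep '[[0,0,0.03,0,0],[0,0,0,0,0],[0,0,0,0,0]]'
python3 -m creep '[[0,0,0.03,0,0],[0,0,0,0,0],[0,0,0,0,0]]'
```

```text
clock: 46.15
position: [0.6191, 0.1189, 0.1929]
ee_rot: [-1.726, 2.624, -0.0]
force: [0.9, 0.8, 5.1]
width: 0.005
gripper_force: 2.5
clock: 46.52
position: [0.6191, 0.119, 0.1923]
ee_rot: [-1.726, 2.624, -0.001]
force: [-1.3, -1.5, 8.6]
width: 0.005
gripper_force: 4.7
clock: 46.9
position: [0.6192, 0.119, 0.1922]
ee_rot: [-1.726, 2.623, -0.002]
force: [-4.8, -2.1, 16.3]
width: 0.006
gripper_force: 8.4
```

```bash
python3 -m creep '[[0,0,0,0,0],[0,0,0,0,0],[0,0,0,0,0],[0,0,0,0,0]]'
python3 - <<'E'
from h import *
im=snap('scene','s9');bail(im);rockers(im,-.06,.06,-.13,.13,.04,.0585)
cv2.imwrite('pics/s9c.png',cv2.resize(im['pixels'][170:290,230:390],None,fx=5,fy=5,interpolation=cv2.INTER_CUBIC))
E
```

```text
clock: 47.4
position: [0.6192, 0.119, 0.1922]
ee_rot: [-1.726, 2.623, -0.002]
force: [-3.9, -2.7, 16.9]
width: 0.005
gripper_force: 8.4
gripback 0 
gripdown 108 [ 0.5519 -0.226   0.131 ]
barup 0 
101 bronze 79 mean [-0.0049 -0.    ] rect ((0.4754486083984375, 2.526815414428711), (30.053802490234375, 50.03468704223633), 85.27400970458984) zmax 0.0578
131 bronze 99 mean [-0.005  -0.0729] rect ((2.89031982421875, -69.67888641357422), (66.49662780761719, 32.24403762817383), 5.871908664703369) zmax 0.0582
```

View pics/s9c.png

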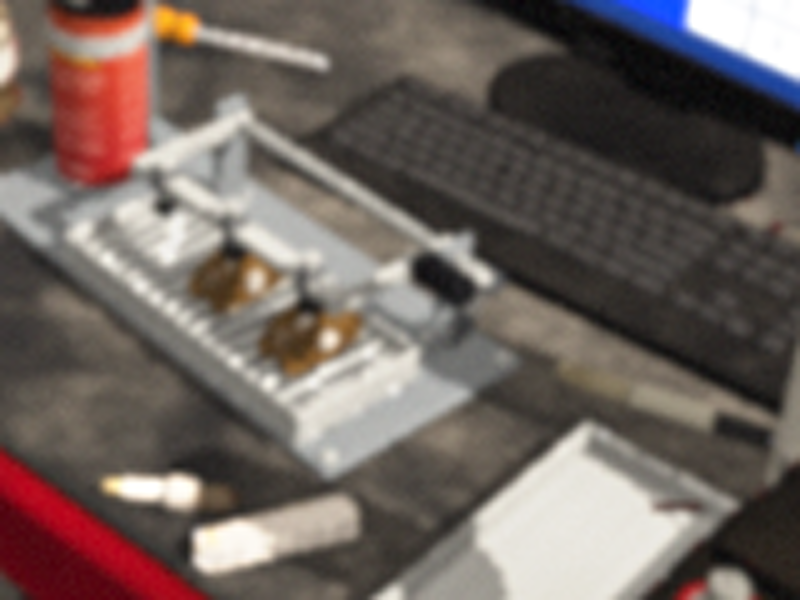

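Both rockers at (235,275) and (310,335) are held by the middle and right feet, and the cap is fully pressed. Releasing it and going back to the bail.

```bash
python3 -m creep '[[0,0,-0.5,0,0],[0,0,-1,0,0],[0,0,-0.5,0,0],[0.9,-0.3,0,0,0],[0.9,-0.3,0,0,0],[0.9,-0.3,0,0,0],[0.9,-0.3,0,1,0],[0,0,0,1,0],[0,0,0,1,0],[0,0,0,1,0],[0,0,0,1,0],[0,0,0,1,0]]'
python3 -m creep '[[0,0,0,1,0],[0,0,0,1,0],[0,0,0,1,0],[0,0,0,1,0],[0,0,0,1,0],[0,0,0,1,0],[0,0,0,1,0],[0,0,0,1,0],[0,0,0,1,0],[0,0,0,1,0],[0,0,0,1,0],[0,0,0,1,0]]'
python3 - <<'E'
from h import *
print(readout.observe()['joints'].round(2));b=S2W(-.045,-.166);to(b[0],b[1],.075,-7.4)
E
```

```text
clock: 48.95
position: [0.6054, -0.0326, 0.2695]
ee_rot: [1.14, -2.926, -0.001]
force: [0.3, -0.7, 0.3]
width: 0.007
gripper_force: 0.0
clock: 50.45
position: [0.6055, -0.0325, 0.2696]
ee_rot: [-0.149, -3.137, 0.0]
force: [-0.2, 0.3, -0.2]
width: 0.002
gripper_force: 0.0
[ 0.27  0.4  -0.45  1.47  0.17  1.31  1.29]
t 50.45 pos [ 0.6055 -0.0325  0.2696] stand [0.0413 0.0387] yaw -5.4 tilt -1.000 w 0.002 gf 0.0 F [-0.2  0.3 -0.2]
turn 0.49 shift [ 2.15 -5.12  4.87]
```

```bash
python3 -m creep '[[0.4,-1,0,0.49,0],[0.4,-1,0,0,0],[0.5,-1,0,0,0],[0.5,-1,0,0,0],[0.35,-1.0,0,0,0],[0,-0.12,0,0,0],[0,0,1,0,0],[0,0,1,0,0],[0,0,1,0,0],[0,0,1,0,0],[0,0,0.8,0,0],[0,0,0,0,0]]'
python3 -c "
from h import *; b=S2W(-.045,-.166);to(b[0],b[1],.075,-7.4)"
```

```text
clock: 51.95
position: [0.4943, -0.2237, 0.0759]
ee_rot: [-0.197, -3.131, -0.003]
force: [0.4, 0.6, -0.4]
width: 0.005
gripper_force: 0.0
t 51.95 pos [ 0.4943 -0.2237  0.0759] stand [-0.0442 -0.1652] yaw -7.2 tilt -1.000 w 0.005 gf 0.0 F [ 0.4  0.6 -0.4]
turn 0.05 shift [ 0.02 -0.02  0.02]
```

```bash
python3 -m creep '[[-0.3,0,0,0,0],[-0.3,0,0,0,0],[-0.3,0,0,0,0],[-0.2,0,0,0,0],[-0.2,0,0,0,0]]'
python3 -m creep '[[-0.2,0,-0.06,0,0],[-0.2,0,-0.06,0,0],[-0.2,0,-0.06,0,0],[-0.2,0,-0.06,0,0]]'
python3 -m creep '[[-0.2,0,-0.06,0,0],[-0.2,0,0,0,0],[-0.2,0,0,0,0],[-0.2,0,0,0,0],[-0.2,0,0,0,0],[-0.2,0,0,0,0]]'
python3 -m creep '[[0.3,0,0,0,0],[0,0,-1,0,0.5],[0,0,-1,0,0.5],[0,0,-1,0,0.5],[0,0,-0.5,0,0.5],[1,0,0,0,0.5],[1,0,0,0,0.5],[1,0.5,0,0,0.5],[1,1,0,0,0.5],[1,0,0,0,0.5],[1,0,0,0,0.5],[0.2,0,0,0,0.5]]'
python3 - <<'E'
from h import *
st();im=snap('scene','s10');bail(im);rockers(im,-.06,.06,-.13,.13,.04,.07)
# tray
im=load('scene0');P=cloud(im).reshape(-1,3)
def sel(x0,x1,y0,y1,z0,z1): return (P[:,0]>x0)&(P[:,0]<x1)&(P[:,1]>y0)&(P[:,1]<y1)&(P[:,2]>z0)&(P[:,2]<z1)
q=P[sel(.38,.68,-.42,-.25,.003,.009)]
for r in np.arange(.38,.68,.03):
    s=P[sel(r,r+.03,-.42,-.25,.015,.026)];f=P[sel(r,r+.03,-.42,-.25,.0035,.0105)]
    print(r.round(2),len(s),np.sort(s[:,1])[[0,-1]].round(3) if len(s) else '', 'hi ys',np.histogram(s[:,1],bins=np.arange(-.42,-.25,.01))[0])
E
```

```text
clock: 52.58
position: [0.5431, -0.2315, 0.0766]
ee_rot: [-0.199, -3.126, -0.002]
force: [-13.8, 1.5, 0.4]
width: 0.007
gripper_force: 6.5
clock: 53.08
position: [0.5778, -0.2359, 0.0872]
ee_rot: [-0.199, -3.131, -0.001]
force: [-4.6, 0.2, -0.2]
width: 0.007
gripper_force: 2.6
clock: 53.82
position: [0.6276, -0.2422, 0.0901]
ee_rot: [0.199, 3.135, 0.0]
force: [0.5, -0.6, 0.2]
width: 0.002
gripper_force: 0.0
clock: 55.32
position: [0.3736, -0.1496, 0.2301]
ee_rot: [-0.201, -3.134, 0.002]
force: [0.6, -0.3, -0.2]
width: 0.503
gripper_force: 0.0
t 55.33 pos [ 0.3736 -0.1496  0.2301] stand [-0.1735 -0.1072] yaw -7.3 tilt -1.000 w 0.503 gf 0.0 F [ 0.6 -0.3 -0.2]
gripback 119 [ 0.6699 -0.2371  0.1472]
gripdown 0 
barup 104 [ 0.6437 -0.0775  0.1656]
154 bronze 119 mean [0.0039 0.0014] rect ((8.115510940551758, 2.5613012313842773), (31.49433135986328, 65.0011978149414), 86.71932983398438) zmax 0.0594
172 bronze 135 mean [-0.0008 -0.071 ] rect ((2.0643463134765625, -70.2999038696289), (64.6432876586914, 32.3583984375), 0.7802057266235352) zmax 0.0601
0.38 122 [-0.392 -0.288] hi ys [ 0  0  8 16 10  8 13  8 10  9 10 11 17  2  0  0]
0.41 50 [-0.392 -0.287] hi ys [ 0  0 11 10  0  0  0  0  0  0  0  0 25  4  0  0]
0.44 48 [-0.392 -0.288] hi ys [ 0  0 15  9  0  0  0  0  0  0  0  0 21  3  0  0]
0.47 44 [-0.392 -0.289] hi ys [ 0  0 11 10  0  0  0  0  0  0  0  0 20  3  0  0]
0.5 26 [-0.294 -0.289] hi ys [ 0  0  0  0  0  0  0  0  0  0  0  0 23  3  0  0]
0.53 25 [-0.295 -0.289] hi ys [ 0  0  0  0  0  0  0  0  0  0  0  0 23  2  0  0]
0.56 20 [-0.295 -0.29 ] hi ys [ 0  0  0  0  0  0  0  0  0  0  0  0 20  0  0  0]
0.59 110 [-0.385 -0.29 ] hi ys [ 0  0  0  6  9 12 12  8  9  9 10  9 26  0  0  0]
0.62 2 [-0.363 -0.328] hi ys [0 0 0 0 0 1 0 0 0 1 0 0 0 0 0 0]
0.65 52 [-0.391 -0.251] hi ys [0 0 2 5 0 0 0 0 1 2 5 8 7 6 4 7]
0.68 39 [-0.37  -0.316] hi ys [ 0  0  0  0  1  7 11 10  5  4  1  0  0  0  0  0]
```

```bash
python3 - <<'E'
from h import *
for f in('scene0','d1','s10'):
    P=cloud(load(f)).reshape(-1,3)
    m=(P[:,0]>.3)&(P[:,0]<.72)&(P[:,1]>-.5)&(P[:,1]<-.35)&(P[:,2]>.05)&(P[:,2]<.3);q=P[m]
    for a in np.arange(.3,.72,.06):
        s=q[(q[:,0]>=a)&(q[:,0]<a+.06)]
        if len(s): print(f,a.round(2),len(s),'ymax',s[:,1].max().round(3),'zmax',s[:,2].max().round(3))
b=S2W(.002,-.071);to(.5512,-.1346,-.005,-7.4)
E
```

```text
scene0 0.36 1222 ymax -0.438 zmax 0.178
scene0 0.42 561 ymax -0.432 zmax 0.175
scene0 0.48 1157 ymax -0.434 zmax 0.287
scene0 0.54 11 ymax -0.447 zmax 0.286
scene0 0.6 489 ymax -0.388 zmax 0.21
scene0 0.66 494 ymax -0.38 zmax 0.238
d1 0.36 291 ymax -0.425 zmax 0.173
d1 0.42 410 ymax -0.424 zmax 0.168
d1 0.48 807 ymax -0.425 zmax 0.283
d1 0.54 99 ymax -0.436 zmax 0.281
d1 0.6 109 ymax -0.38 zmax 0.208
d1 0.66 343 ymax -0.372 zmax 0.236
s10 0.36 1219 ymax -0.438 zmax 0.177
s10 0.42 556 ymax -0.433 zmax 0.176
s10 0.48 1159 ymax -0.433 zmax 0.286
s10 0.54 8 ymax -0.477 zmax 0.285
s10 0.6 496 ymax -0.388 zmax 0.207
s10 0.66 491 ymax -0.379 zmax 0.238
t 55.38 pos [ 0.3742 -0.1497  0.2303] stand [-0.1729 -0.1073] yaw -7.3 tilt -1.000 w 0.501 gf 0.0 F [ 0.1 -0.  -0.6]
turn 0.02 shift [-4.34  0.95  5.88]
```

```bash
python3 -m creep '[[-0.9,0.2,0,0,0.5],[-0.9,0.2,0,0,0.5],[-0.9,0.2,0,0,0.5],[-0.9,0.2,0,0,0.5],[-0.74,0.15,0,0,0.5],[0,0,1,0,0.5],[0,0,1,0,0.5],[0,0,1,0,0.5],[0,0,1,0,0.5],[0,0,1,0,0.5],[0,0,0.4,0,0.5],[0,0,0,0,0.5]]'
python3 -m creep '[[0,0,0.4,0,0.5],[0,0,0,0,0.5]]'
python3 -c "
from h import *; to(.5512,-.1346,-.005,-7.4)"
```

```text
clock: 56.88
position: [0.5535, -0.1337, 0.0134]
ee_rot: [-0.199, -3.134, -0.001]
force: [-1.1, -0.2, 0.8]
width: 0.501
gripper_force: 0.0
clock: 57.12
position: [0.5535, -0.1341, -0.0021]
ee_rot: [-0.199, -3.135, 0.0]
force: [0.5, -0.2, -0.1]
width: 0.502
gripper_force: 0.0
t 57.12 pos [ 0.5535 -0.1341 -0.0021] stand [ 0.0028 -0.0687] yaw -7.3 tilt -1.000 w 0.502 gf 0.0 F [ 0.5 -0.2 -0.1]
turn 0.03 shift [ 0.05 -0.02  0.07]
```

```bash
python3 -m creep '[[0,0,0,0,0.2],[0,0,0,0,0.2],[0,0,0,0,0.2],[0,0,0,0,0.2],[0,0,-0.5,0,0.2],[0,0,-1,0,0.2],[0,0,-1,0,0.2],[0,0,-1,0,0.2],[0,0,-0.8,0,0.2],[0.9,-0.5,0,0,0.2],[0.9,-0.5,0,0,0.2],[0,0,0,0,0.2]]' 35
python3 -m creep '[[0,0,0,1,0.2],[0,0,0,1,0.2],[0,0,0,1,0.2],[0,0,0,1,0.2],[0,0,0,1,0.2],[0,0,0,1,0.2],[0,0,0,1,0.2],[0,0,0,1,0.2],[0,0,0,1,0.2],[0,0,0,1,0.2],[0,0,0,1,0.2],[0,0,0,1,0.2]]'
python3 -m creep '[[0,0,0,1,0.2],[0,0,0,1,0.2],[0,0,0,1,0.2],[0,0,0,1,0.2],[0,0,0,1,0.2],[0,0,0,1,0.2],[0,0,0,1,0.2],[0,0,0,1,0.2],[0,0,0,0.7,0.2],[0,0,0,0,0.2]]'
python3 -c "
from h import *; to(.53,-.335,-.02,-90);print(readout.observe()['joints'].round(2))"
```

```text
clock: 58.62
position: [0.4739, -0.1662, 0.1699]
ee_rot: [-0.204, -3.133, 0.002]
force: [1.0, -0.1, -1.3]
width: 0.297
gripper_force: 35.0
clock: 60.12
position: [0.4776, -0.1639, 0.1699]
ee_rot: [-1.459, -2.782, -0.001]
force: [0.2, -1.2, -1.4]
width: 0.304
gripper_force: 35.0
clock: 61.38
position: [0.4775, -0.164, 0.17]
ee_rot: [-2.221, -2.221, -0.0]
force: [0.6, 0.2, -2.6]
width: 0.301
gripper_force: 35.0
t 61.38 pos [ 0.4775 -0.164   0.17  ] stand [-0.0686 -0.1082] yaw -90.0 tilt -1.000 w 0.301 gf 35.0 F [ 0.6  0.2 -2.6]
turn -0.00 shift [-4.28  1.31  4.75]
[ 0.36  0.27 -0.17  1.88  0.05  0.99  0.17]
```

```bash
python3 -m creep '[[-0.9,0.3,0,0,0.2],[-0.9,0.3,0,0,0.2],[-0.9,0.3,0,0,0.2],[-0.9,0.3,0,0,0.2],[-0.68,0.11,0,0,0.2],[0,0,0.8,0,0.2],[0,0,1,0,0.2],[0,0,1,0,0.2],[0,0,1,0,0.2],[0,0,0.7,0,0.2],[0,0,0,0,0.2]]'
python3 -c "
from h import *; to(.53,-.335,-.023,-90)"
```

```text
clock: 62.75
position: [0.5278, -0.3345, -0.0122]
ee_rot: [-2.218, -2.218, 0.002]
force: [-0.4, 0.9, -1.0]
width: 0.301
gripper_force: 35.0
t 62.75 pos [ 0.5278 -0.3345 -0.0122] stand [ 0.0032 -0.2708] yaw -90.0 tilt -1.000 w 0.301 gf 35.0 F [-0.4  0.9 -1. ]
turn 0.00 shift [-0.01  0.06  0.27]
```

```bash
python3 -m creep '[[0,0,0.15,0,0.2],[0,0,0.05,0,0.2],[0,0,0,0,0.2]]'
python3 -m creep '[[0,0,0.04,0,0.2],[0,0,0,0,0.2]]'
```

```text
clock: 63.12
position: [0.5297, -0.336, -0.0171]
ee_rot: [2.222, 2.219, 0.001]
force: [-0.2, -0.1, -1.7]
width: 0.301
gripper_force: 35.0
clock: 63.38
position: [0.5293, -0.3358, -0.0193]
ee_rot: [2.223, 2.22, 0.0]
force: [1.4, 0.3, -2.3]
width: 0.302
gripper_force: 35.0
```

```bash
python3 -m creep '[[0,0,0.04,0,0.2],[0,0,0,0,0.2]]'
python3 -m creep '[[0,0,0.03,0,0.2],[0,0,0,0,0.2]]'
```

```text
clock: 63.62
position: [0.5295, -0.3359, -0.0203]
ee_rot: [2.223, 2.22, 0.0]
force: [-1.2, 1.8, 7.7]
width: 0.299
gripper_force: 35.0
clock: 63.88
position: [0.5295, -0.3359, -0.0203]
ee_rot: [2.222, 2.219, 0.0]
force: [-5.9, 3.6, 19.7]
width: 0.302
gripper_force: 35.0
```

```bash
python3 -m creep '[[0,0,-0.05,0,0.45],[0,0,0,0,0.45],[0,0,0,0,0.45],[0,0,-0.4,0,0.45],[0,0,-1,0,0.45],[0,0,-1,0,0.45],[0,0,-1,0,0.45],[0,0,-1,0,0.45],[0,0,-0.8,0,0.45],[0.9,-0.4,0,0,0.5],[0.9,-0.4,0,0,0.5],[0.9,-0.4,0,0,0.5]]'
python3 -m creep '[[0.9,-0.4,0,-1,0.5],[0,0,0,-1,0.5],[0,0,0,-1,0.5],[0,0,0,-1,0.5],[0,0,0,-1,0.5],[0,0,0,-1,0.5],[0,0,0,-1,0.5],[0,0,0,-1,0.5],[0,0,0,-1,0.5],[0,0,0,-1,0.5],[0,0,0,-1,0.5],[0,0,0,-1,0.5]]'
python3 -m creep '[[0,0,0,-1,0.5],[0,0,0,-1,0.5],[0,0,0,-1,0.5],[0,0,0,-1,0.5],[0,0,0,-1,0.5],[0,0,0,-1,0.5],[0,0,0,-1,0.5],[0,0,0,-1,0.5],[0,0,0,-0.7,0.5],[0,0,0,0,0.5]]'
python3 - <<'E'
from h import *
to(.5625,-.0626,-.004,-7.4);im=snap('scene','s11');rockers(im,-.06,.06,-.13,.13,.04,.07);bail(im)
P=cloud(im).reshape(-1,3);m=(P[:,0]>.41)&(P[:,0]<.6)&(P[:,1]>-.38)&(P[:,1]<-.30)&(P[:,2]>.015)&(P[:,2]<.07);print(P[m].mean(0),P[m].max(0),P[m].min(0))
E
```

```text
clock: 65.38
position: [0.481, -0.2266, 0.1888]
ee_rot: [2.222, 2.219, 0.001]
force: [0.3, 0.2, 0.4]
width: 0.497
gripper_force: 0.0
clock: 66.88
position: [0.4655, -0.1917, 0.1887]
ee_rot: [1.124, 2.933, -0.0]
force: [0.3, -0.6, 0.1]
width: 0.5
gripper_force: 0.0
clock: 68.12
position: [0.4655, -0.1918, 0.1885]
ee_rot: [0.2, 3.134, -0.001]
force: [-0.1, 0.3, -0.4]
width: 0.501
gripper_force: 0.0
t 68.12 pos [ 0.4655 -0.1918  0.1885] stand [-0.077  -0.1373] yaw -7.3 tilt -1.000 w 0.501 gf 0.0 F [-0.1  0.3 -0.4]
turn 0.03 shift [-1.99  3.52  4.81]
159 bronze 125 mean [0.0032 0.0013] rect ((8.451519012451172, 1.3479127883911133), (33.25971221923828, 66.82821655273438), 89.71522521972656) zmax 0.0604
gripback 122 [ 0.6697 -0.2361  0.1468]
gripdown 0 
barup 0 
[ 0.52769166 -0.33842151  0.02879327] [ 0.59268777 -0.30277235  0.04026942] [ 0.51114822 -0.36683838  0.01507919]
```

```bash
python3 -m creep '[[-0.4,0.8,0,0,0.5],[-0.4,0.8,0,0,0.5],[-0.4,0.8,0,0,0.5],[-0.4,0.8,0,0,0.5],[-0.39,0.32,0,0,0.5],[0,0,1,0,0.5],[0,0,1,0,0.5],[0,0,1,0,0.5],[0,0,1,0,0.5],[0,0,0.5,0,0.5],[0,0,0.3,0,0.5],[0,0,0,0,0.5]]'
python3 -m creep '[[0,0,0,0,0.2],[0,0,0,0,0.2],[0,0,0,0,0.2],[0,0,0,0,0.2],[0,0,-0.5,0,0.2],[0,0,-1,0,0.2],[0,0,-1,0,0.2],[0,0,-1,0,0.2],[0,0,-0.8,0,0.2],[0.9,-0.8,0,0,0.2],[0.9,-0.8,0,0,0.2],[0,0,0,0,0.2]]' 35
```

```text
clock: 69.68
position: [0.5621, -0.0627, -0.0046]
ee_rot: [-0.2, -3.134, 0.001]
force: [-1.3, 0.9, 0.4]
width: 0.499
gripper_force: 0.0
clock: 71.18
position: [0.4794, -0.1193, 0.1676]
ee_rot: [-0.206, -3.133, 0.003]
force: [0.9, 1.0, -1.6]
width: 0.303
gripper_force: 35.0
```

```bash
python3 -m creep '[[0.7,-1,0,1,0.2],[0,0,0,1,0.2],[0,0,0,1,0.2],[0,0,0,1,0.2],[0,0,0,1,0.2],[0,0,0,1,0.2],[0,0,0,1,0.2],[0,0,0,1,0.2],[0,0,0,1,0.2],[0,0,0,1,0.2],[0,0,0,1,0.2],[0,0,0,1,0.2]]'
python3 -m creep '[[0,0,0,1,0.2],[0,0,0,1,0.2],[0,0,0,1,0.2],[0,0,0,1,0.2],[0,0,0,1,0.2],[0,0,0,1,0.2],[0,0,0,1,0.2],[0,0,0,1,0.2],[0,0,0,0.7,0.2],[0,0,0,0,0.2]]'
python3 -c "
from h import *; to(.45,-.335,-.012,-90)"
```

```text
clock: 72.68
position: [0.4503, -0.152, 0.1677]
ee_rot: [-1.459, -2.782, -0.001]
force: [0.3, -0.3, -1.0]
width: 0.305
gripper_force: 35.0
clock: 73.92
position: [0.4503, -0.1521, 0.1677]
ee_rot: [-2.222, -2.221, -0.0]
force: [-0.4, -0.1, -0.2]
width: 0.303
gripper_force: 35.0
t 73.92 pos [ 0.4503 -0.1521  0.1677] stand [-0.0972 -0.0998] yaw -90.0 tilt -1.000 w 0.303 gf 35.0 F [-0.4 -0.1 -0.2]
turn -0.00 shift [-4.57 -0.01  4.49]
```

```bash
python3 -m creep '[[-0.95,0,0,0,0.2],[-0.95,0,0,0,0.2],[-0.95,0,0,0,0.2],[-0.95,0,0,0,0.2],[-0.77,0,0,0,0.2],[0,0,0.9,0,0.2],[0,0,1,0,0.2],[0,0,1,0,0.2],[0,0,1,0,0.2],[0,0,0.5,0,0.2],[0,0,0.15,0,0.2],[0,0,0,0,0.2]]'
python3 -m creep '[[0,0,0.1,0,0.2],[0,0,0.05,0,0.2],[0,0,0,0,0.2]]'
python3 -m creep '[[0,0,0.05,0,0.2],[0,0,0,0,0.2]]'
```

```text
clock: 75.42
position: [0.45, -0.3354, -0.0141]
ee_rot: [2.222, 2.221, 0.0]
force: [-0.8, 0.2, -0.8]
width: 0.305
gripper_force: 35.0
clock: 75.8
position: [0.4498, -0.3355, -0.02]
ee_rot: [2.223, 2.22, 0.0]
force: [0.1, 0.1, -1.1]
width: 0.305
gripper_force: 35.0
clock: 76.05
position: [0.4497, -0.3354, -0.0223]
ee_rot: [2.223, 2.22, 0.0]
force: [-1.0, 0.4, -1.6]
width: 0.3
gripper_force: 35.0
```

```bash
python3 -m creep '[[0,0,0.04,0,0.2],[0,0,0,0,0.2]]'
python3 -m creep '[[0,0,0,0,0.45],[0,0,0,0,0.45],[0,0,0,0,0.45],[0,0,-0.4,0,0.45],[0,0,-1,0,0.45],[0,0,-1,0,0.45],[0,0,-1,0,0.45],[0,0,-1,0,0.45],[0,0,-0.8,0,0.45],[0.9,0,0,0,0],[0.9,0,0,0,0],[0.9,0,0,0,0]]'
python3 -m creep '[[0.9,0,0,-1,0],[0,0,0,-1,0],[0,0,0,-1,0],[0,0,0,-1,0],[0,0,0,-1,0],[0,0,0,-1,0],[0,0,0,-1,0],[0,0,0,-1,0],[0,0,0,-1,0],[0,0,0,-1,0],[0,0,0,-1,0],[0,0,0,-1,0]]'
python3 -m creep '[[0,0,0,-1,0],[0,0,0,-1,0],[0,0,0,-1,0],[0,0,0,-1,0],[0,0,0,-1,0],[0,0,0,-1,0],[0,0,0,-1,0],[0,0,0,-1,0],[0,0,0,-0.65,0],[0,0,0,0,0]]'
python3 - <<'E'
from h import *
im=snap('scene','s12');bail(im)
P=cloud(im)
m=((P[...,0]>.41)&(P[...,0]<.6)&(P[...,1]>-.38)&(P[...,1]<-.30)&(P[...,2]>.018)&(P[...,2]<.07)).astype(np.uint8)
n,l,s,c=cv2.connectedComponentsWithStats(m)
for i in range(1,n):
    q=P[l==i]
    if len(q)>15: print(len(q),cv2.minAreaRect((q[:,:2]*1000).astype(np.float32)),q[:,2].max())
b=S2W(.176,-.166);to(b[0],b[1],.2,-7.4)
E
```

```text
clock: 76.3
position: [0.4498, -0.3355, -0.0224]
ee_rot: [2.223, 2.22, 0.0]
force: [-5.1, 3.9, 18.3]
width: 0.3
gripper_force: 35.0
clock: 77.8
position: [0.4497, -0.2263, 0.1853]
ee_rot: [2.222, 2.219, 0.001]
force: [0.9, 0.4, 1.1]
width: 0.171
gripper_force: 0.0
clock: 79.3
position: [0.4497, -0.1914, 0.1851]
ee_rot: [1.124, 2.933, -0.0]
force: [-0.1, -0.0, 0.2]
width: 0.003
gripper_force: 0.0
clock: 80.55
position: [0.4498, -0.1915, 0.185]
ee_rot: [0.205, 3.134, -0.001]
force: [-1.4, -1.0, 0.3]
width: -0.001
gripper_force: 0.0
gripback 124 [ 0.6698 -0.2364  0.1471]
gripdown 0 
barup 0 
272 ((528.8826904296875, -334.5135803222656), (32.4471321105957, 64.38287353515625), 0.06389120221138) 0.04076691563561685
297 ((448.97998046875, -339.01483154296875), (66.310546875, 31.225826263427734), 88.6589584350586) 0.04192017405346515
t 80.60 pos [ 0.4498 -0.1915  0.1848] stand [-0.0925 -0.139 ] yaw -7.5 tilt -1.000 w 0.001 gf 0.0 F [-0.4  0.8  0.3]
turn -0.03 shift [-6.71 -0.68 -0.37]
```

Both rockers are in the tray. Now lowering the bail.

```bash
python3 -m creep '[[0,-0.68,-0.5,0,0],[-1,0,0,0,0],[-1,0,0,0,0],[-1,0,0,0,0],[-1,0,0,0,0],[-1,0,0,0,0],[-1,0,0,0,0],[-0.7,0,0,0,0],[0,0,0,0,0]]'
python3 -c "
from h import *
b=S2W(.176,-.166);to(b[0],b[1],.09,-7.4)"
```

```text
clock: 81.72
position: [0.7131, -0.2526, 0.203]
ee_rot: [-0.205, -3.134, -0.001]
force: [-0.7, -0.3, 1.0]
width: 0.004
gripper_force: 0.0
t 81.72 pos [ 0.7131 -0.2526  0.203 ] stand [ 0.1764 -0.1657] yaw -7.5 tilt -1.000 w 0.004 gf 0.0 F [-0.7 -0.3  1. ]
turn -0.02 shift [ 0.01 -0.01  2.83]
```

```bash
python3 -m creep '[[0,0,0.9,0,0],[0,0,0.9,0,0],[0,0,0.9,0,0],[0,0,0.1,0,0],[0.2,0,0,0,0],[0.2,0,0,0,0],[0.2,0,0,0,0]]'
python3 -m creep '[[0.2,0,0,0,0],[0.2,0,0,0,0],[0.2,0,0,0,0],[0.2,0,0,0,0],[0.2,0,0,0,0],[0.2,0,0,0,0],[0.2,0,0,0,0],[0.1,0,0,0,0]]'
python3 -m creep '[[-0.2,0,-0.5,0,0],[0,0,-1,0,0],[0,0,-1,0,0],[0,0,-1,0,0],[0,0,-0.8,0,0],[0,0,0,0,0],[0,0,0,0,0]]'
python3 - <<'E'
from h import *
st();im=snap('scene','s13');bail(im)
P=cloud(im)
m=((P[...,0]>.41)&(P[...,0]<.6)&(P[...,1]>-.38)&(P[...,1]<-.30)&(P[...,2]>.018)&(P[...,2]<.07)).astype(np.uint8)
n,l,s,c=cv2.connectedComponentsWithStats(m)
for i in range(1,n):
    q=P[l==i]
    if len(q)>15: print(len(q),cv2.minAreaRect((q[:,:2]*1000).astype(np.float32)),q[:,2].max())
E
```

```text
clock: 82.6
position: [0.6904, -0.2506, 0.0946]
ee_rot: [0.205, 3.128, -0.002]
force: [8.3, -2.5, 0.5]
width: 0.001
gripper_force: 4.2
clock: 83.6
position: [0.6275, -0.2423, 0.0919]
ee_rot: [-0.205, -3.134, -0.0]
force: [-0.5, 0.6, 0.2]
width: 0.003
gripper_force: 0.0
clock: 84.48
position: [0.6361, -0.2433, 0.2632]
ee_rot: [-0.205, -3.134, -0.0]
force: [-0.2, 0.1, -1.4]
width: 0.005
gripper_force: 0.0
t 84.47 pos [ 0.6361 -0.2433  0.2632] stand [ 0.0989 -0.1664] yaw -7.5 tilt -1.000 w 0.005 gf 0.0 F [-0.2  0.1 -1.4]
gripback 0 
gripdown 109 [ 0.5518 -0.2257  0.131 ]
barup 0 
275 ((528.4127197265625, -334.4403991699219), (31.619571685791016, 65.0527572631836), 1.0952277183532715) 0.04099297397859836
297 ((448.9068603515625, -339.3111572265625), (64.69205474853516, 32.006046295166016), 89.82097625732422) 0.0403175391626821
```

The bail is down, both rockers are in the tray and the hand is clear.

```bash
python3 -c "
from cell import sign_off; print(sign_off())"
```

```text
the job is handed in; nothing more can be done
None
```

I washed both rocker arms found on the bench under the bail and laid them in the steel tray; the bail is down, the hand is clear, and the job is handed in (no verdict came back).

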